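Clamp the oak offcut on the cam-clamp board

ROBOT

A 6-joint arm with a two-finger parallel gripper is mounted at the origin on a cart in front of the work surface, level with it; the furniture and walls round the work are solid. World frame = base frame: x ahead of the robot, y to its left, z up, the work surface at z = 0. Lengths are in m, angles in rad, forces in N, time in s.
With the tool pointing down it reaches from about 0.3 to 0.775 m from the base axis. Payload 14.6 kg.
Tool frame: the origin (TCP) lies midway between the tips of the shut fingers; the grasp point (between the pads) lies 19 mm behind it (ctrl.grip_depth is the distance from the TCP to the grasp point, in m); z points along the fingers, x is the direction in which the jaws open and shut, and the axes are right-handed (so a half turn about z gives the same grasp; the last joint's range is limited). The gripper opens to 85 mm and grips with 20 to 120 N. Pads are 22 mm wide; open, the fingers measure 114 mm over their backs; the gripper's body (76 mm by 85 mm) begins 54 mm behind the grasp point. The pads swing forward as they close: fully open they stand 13 mm farther back than shut.
Start: joints at [1.273, 0.3, 1.521, -0, 1.321, -0.067], TCP at [0.126, 0.535, 0.231] pointing down, gripper open.
Joint ranges: [-3.03, 3.03], [-0.79, 2.21], [0.23, 2.52], [-1.04, 4.18], [0, 3.07], [-2.55, 2.55]. Speed limits (rad/s): [2.22, 2.22, 2.57, 3.14, 3.14, 3.14].

INTERFACE

Orientations are given as a 3x3 rotation matrix whose columns are the frame's x, y, z axes.
In Python, from bench import ctrl gives the robot as it stands.
- The arm moves only by the tool jog_arm, never from a script. Its argument "rows" is a list of rows, each a list of 3 entries, a list of its own where there are three numbers: the shift along the world's x, y, z in mm, then the turn about the world's z in degrees, then the opening, from -1 (shut) to 1 (fully open), so that 0 is half open. A call has 1 to 8 rows; each row is the pose to reach, as a shift and turn from the pose commanded when the call began; what a row does not reach only later rows make up. A row lasts 1/8 s, in which the tool goes at most 62.5 mm and 10.7 degrees, less where a joint would pass 70% of its speed; a pose out of reach is approached as far as the arm can. A call with a gripper value outside its range is refused whole. The fingers move at their own pace and stop on an object; "grip_force" is the grip in N (left out, the last holds). Time passes only in rows, so rows that repeat a pose let the fingers close. It gives the time, the measured TCP pose, the force and the opening at its end, in the units of the state.
- ctrl.sense(): the state, without advancing time (a new reading comes with each control period).
- ctrl.snapshot(name): name is "scene" or "top" or "wrist"; returns the picture (384x512x3 uint8, red, green, blue); there is no depth.
- ctrl.camera_info(name): a dict with "fx", "fy", "cx", "cy" (pixels), "rvec" (rotation vector, rad) and "tvec" (3), from world to camera coordinates, as OpenCV has them. Camera axes: x right, y down, z forward; pixel columns grow to the right and rows downward; lengths in m; the calibration is good to about 2 mm. A picture is of the moment at which its call begins: read the wrist's pose just before it. camera_info takes no time and is no camera call; for the wrist camera it gives the pose at the moment of the call.
- ctrl.job_done(): hands the job in, once; it reports no verdict.
The state is a dict: "time": time; "joints": joint angles; "qd": joint speeds; "joint_torque": joint torques, N m; "position": TCP position; "orientation": TCP orientation; "wrist_force": force on the tool from outside, world axes, zero at the start; "wrist_torque": the same for the moment, N m; "opening": opening from 0.0 (shut) to 1.0 (fully open).
Only numpy, scipy, OpenCV 4.12 (cv2) and the standard library are available. Lean on these libraries where they do the work, as an engineer would, in place of code of your own. Each camera call takes 0.05 s, during which the arm holds its last target.

TASK

The cam clamp on the plywood board is still locked where the last, shorter piece was held. Lift its lever right up to free it, slide it back, and lay the longest of the three loose wooden pieces left of the vice (the oak offcut) flat and lengthwise on the board, flush against both side pins and the end pin. Bring the clamp up until it touches the piece's end and throw the lever fully down, so that the piece is gripped firmly; leave the other two wooden pieces where they lie.

Things in the scene. Friction and masses are not known exactly. Their poses are not given: they have to be found in the camera images.
- clamp_board: Plywood board, 310 x 130 x 18 mm, fixed to the bench. Origin on its underside (top at z = 18 mm). x runs along its aluminium track from the lever end (-145 mm) to the end-pin end (+165 mm); y = 0 is mid-track. Three pins stand 20 mm above its top. The oak offcut flush with all three has its centre at x = 65, y = 0, z = 33 mm in this frame, its length along x.
- end_pin (a point): Half-way up the steel end pin, 12 mm thick, 20 mm tall, at board x = 146, y = 0 mm: the clamp presses the piece's far end against its near side.
- side_pin_near (a point): Half-way up one of the two side pins, 12 mm thick, 20 mm tall, at board x = 15, y = -28.5 mm. The piece's long side lies against their +y sides.
- side_pin_far (a point): Half-way up the other side pin, at board x = 115, y = -28.5 mm.
- carriage (a joint): Place of the clamp carriage on the track, m; grows away from the end pin, 0 to 0.110. With the lever down the pad face is at board x = 60 mm minus this. A dark steel block 56 x 44 x 27 mm, its front 14 mm behind that point, with two cheeks that carry the lever. Free, it drags with about 2 N and stays put; it is held fast while the lever is below about 0.7 rad.
- pad_face (a point): Centre of the front of the clamp's round rubber pad, 20 mm wide, 15 mm above the board's top, facing board +x. The cam drives it: it goes 3.5 mm back as the lever is lifted and 3.5 mm forward as it is thrown down, no more, hence the pad must already touch the piece. It gives about 1 mm per 8 N, 4 mm at most. The free clamp can be pushed back by its pad.
- clamp_pad: The rubber pad itself; its origin is point pad_face.
- lever (a joint): Cam lever angle, rad: 0 = thrown fully down, level, pointing along board -x: clamp locked; 1.2 = fully up against its stop, leaning back: clamp free (from about 0.9 on). It stays where it is left. It turns easily when up and takes about 3 to 4 N at its ball on the lower half of its travel.
- lever_hinge (a point): Lever axis, along board y, 58 mm above the bench. It rides on the carriage, 45 mm behind the pad face (with the lever down).
- lever_ball (a point): Centre of the black 24 mm ball on the lever's end, 85 mm from the hinge, level with it when down (58 mm above the bench), 137 mm above the bench when up. With the lever up, pushing the ball along board +x bears on the lever's stop and slides the free clamp towards the end pin.
- oak_center (a point): Centre of the oak offcut, the piece to clamp: brown wood, 45 x 150 x 30 mm, the longest and narrowest of the three loose pieces; its length is along its own y and its height is 30 mm. 0.09 to 0.18 kg.
- oak: The same oak offcut; its origin is the centre of its underside.
- pine_center (a point): Centre of the pine offcut, 60 x 110 x 25 mm, loose on the bench; to be left alone.
- sander_center (a point): Centre of the sanding block, wood on a cork sole, 63 x 116 x 29 mm, loose on the bench; to be left alone.
- bench_vice: Obstacle: dark bench vice between the loose pieces (left) and the board (right); it fills x = 0.22 to 0.52, y = -0.09 to 0.07 m, 178 mm high. Other obstacles: a wall cabinet beyond x = 0.705 m right of y = -0.10 m, from 280 mm up; a cream grinder, x over 0.66, y = 0.08 to 0.36 m, 184 mm high, with a lamp over it (x over 0.64 m, from 290 mm up).

How it is judged:
By the outcome, as a careful person would: the job done as asked, in the order asked, and still so for the second after the job is handed in, with the robot touching nothing.
It also fails if it takes over 72 s, if anything falls off the work surface, if the arm or the gripper's body presses on something with over 40 N, if the wrist force passes 120 N, or if a joint passes its speed limit or range.

## Working session

There is one attempt and no reset: what is moved stays moved. The work goes in short steps, Python scripts to look and compute and a tool call to move; the robot and the scene stay as the last step left them, time stands still between calls to the robot, and variables do not carry over. Pictures are saved under pics/ and viewed, and the job is handed in when it is done.

Besides the shell and the picture viewer there is one more tool, called after ">>>" as name(argument=value, ...) on one line, values as JSON. jog_arm: Moves the arm, as the interface text tells. Its arguments: {"type":"object","properties":{"rows":{"type":"array","items":{"type":"array"}},"grip_force":{"type":"number"}},"required":["rows"]}

```bash
mkdir -p pics
cat > h.py <<'E'
import numpy as np, cv2
from bench import ctrl
def cam(n):
    c=ctrl.camera_info(n); K=np.array([[c['fx'],0,c['cx']],[0,c['fy'],c['cy']],[0,0,1.]])
    return K,np.array(c['rvec'],float).reshape(3),np.array(c['tvec'],float).reshape(3)
def px2z(C,u,v,z):
    K,r,t=C;R=cv2.Rodrigues(r)[0];d=R.T@np.linalg.inv(K)@np.array([u,v,1.]);o=-R.T@t
    return o+d*(z-o[2])/d[2]
def proj(C,P):
    K,r,t=C;return cv2.projectPoints(np.array(P,float).reshape(-1,1,3),r,t,K,None)[0].reshape(-1,2)
def save(im,name,box=None,s=1):
    if box: im=im[box[1]:box[3],box[0]:box[2]]
    im=cv2.resize(im,None,fx=s,fy=s,interpolation=cv2.INTER_CUBIC)
    cv2.imwrite('pics/'+name,im[:,:,::-1])
E
python3 - <<'E'
from h import *
for n in ['scene','top']:
    im=ctrl.snapshot(n);np.save('pics/'+n+'0.npy',im);save(im,n+'0.png',s=1.5)
    C=cam(n);R=cv2.Rodrigues(C[1])[0];print(n,-R.T@C[2],C[0][0,0]);print(R.round(2))
s=ctrl.sense();print(s['time'],s['position'],s['orientation'],s['wrist_force'],s['opening'])
E
```

```text
scene [-0.02798842 -1.03201498  0.6441347 ] 486.57934675017896
[[ 0.88 -0.47  0.02]
 [-0.2  -0.4  -0.9 ]
 [ 0.43  0.79 -0.44]]
top [0.39184965 0.0175038  1.11662719] 372.16861875848656
[[-0.01 -1.    0.  ]
 [-0.99  0.01 -0.12]
 [ 0.12 -0.   -0.99]]
0.1 [0.12574396 0.53519851 0.23076713] [[ 2.28745880e-01  9.73486116e-01 -3.23679059e-04]
 [ 9.73485572e-01 -2.28746096e-01 -1.03181586e-03]
 [-1.07849874e-03 -7.90732665e-05 -9.99999415e-01]] [-0.41840499  1.24439771  0.00275042] 0.9997491030198493
```

View pics/scene0.png

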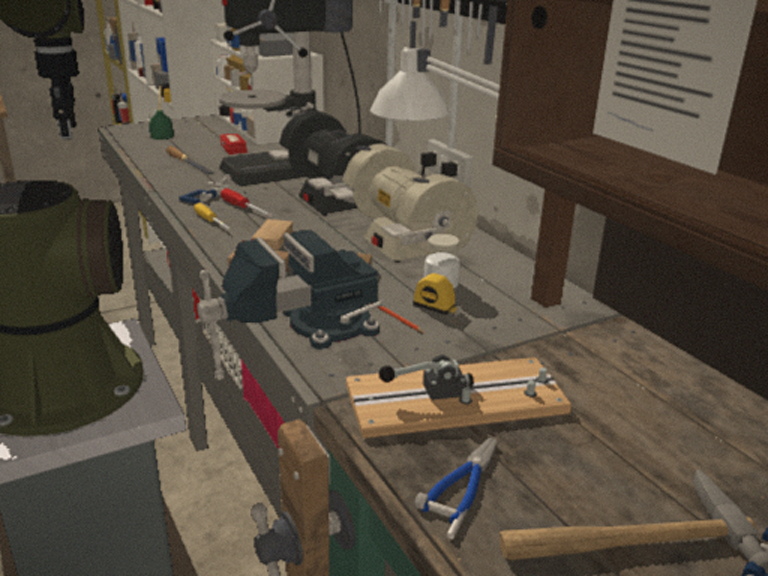

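View pics/top0.png

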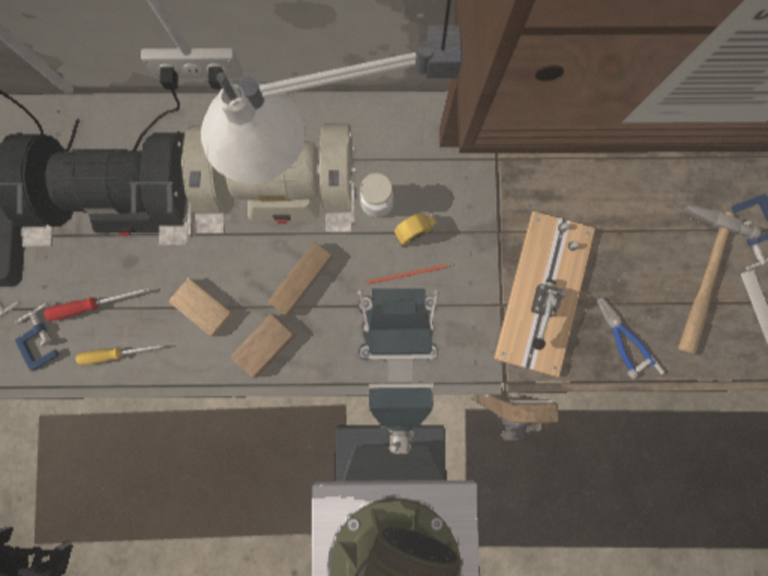

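The top view shows the board at about (545,295), the oak (longest) at (300,278), and pine and sander at (200,305) and (262,345). I'll enlarge both areas.

Run:
```python
from h import *
im=np.load('pics/top0.npy')
save(im,'tb.png',(320,130,410,260),4.6); save(im,'to.png',(100,150,240,260),5.5)
im=np.load('pics/scene0.npy'); save(im,'sb.png',(220,225,390,300),4.6)
```

```text
(no output)
```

View pics/tb.png

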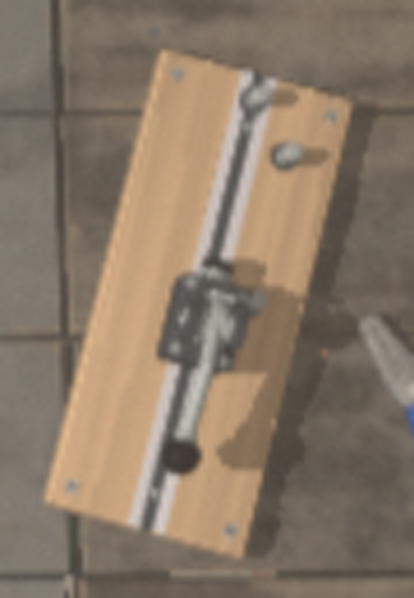

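View pics/to.png

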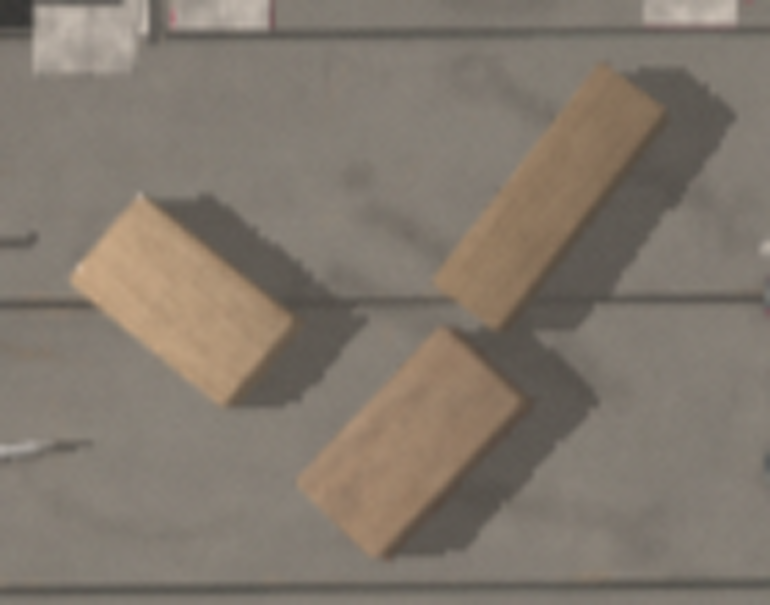

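View pics/sb.png

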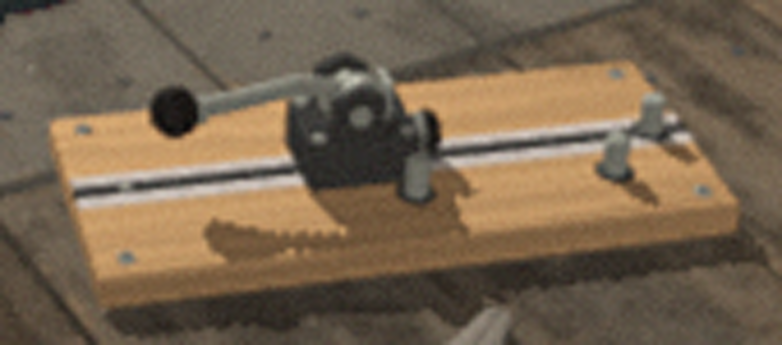

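```bash
cat > m.py <<'E'
from h import *
from scipy.optimize import least_squares
T=lambda pts,s,o:[( (u+.5)/s-.5+o[0],(v+.5)/s-.5+o[1]) for u,v in pts]
def place(p,L,z):
    c,s=np.cos(p[2]),np.sin(p[2]); L=np.array(L,float)
    return np.c_[p[0]+c*L[:,0]-s*L[:,1],p[1]+s*L[:,0]+c*L[:,1],L[:,2]+z]
def fit(obs,p0):
    f=lambda p:np.concatenate([(proj(C,place(p,L,0))-np.array(uv)).ravel() for C,L,uv in obs])
    r=least_squares(f,p0);return r.x,r.fun.reshape(-1,2)
E
python3 - <<'E'
from m import *
Ct,Cs=cam('top'),cam('scene')
# board corners: x,y,z
BL=[(.165,.065,.018),(.165,-.065,.018),(-.145,-.065,.018),(-.145,.065,.018)]
bt=T([(165,50),(350,100),(243,557),(45,502)],4.6,(320,130))
bs=T([(632,60),(738,203),(98,285),(52,122)],4.6,(220,225))
print([px2z(Ct,*q,.018).round(4) for q in bt]);print([px2z(Cs,*q,.018).round(4) for q in bs])
p0=[.47,-.22,-.2]
for o in ([(Ct,BL,bt)],[(Cs,BL,bs)],[(Ct,BL,bt),(Cs,BL,bs)]):
    p,r=fit(o,p0);print(p.round(4),np.degrees(p[2]),r.round(1).tolist())
pb=p
# pins tops in both
print('pins', proj(Ct,place(pb,[(.146,0,.038),(.015,-.0285,.038),(.115,-.0285,.038)],0)), 'meas end',T([(258,92),(288,152)],4.6,(320,130)))
ball=T([(182,456)],4.6,(320,130))[0]; w=px2z(Ct,*ball,.058)
c,s=np.cos(pb[2]),np.sin(pb[2]); d=w[:2]-pb[:2]; print('ball',w,'board',c*d[0]+s*d[1],-s*d[0]+c*d[1])
ball=T([(175,112)],4.6,(220,225))[0]; w=px2z(Cs,*ball,.058); d=w[:2]-pb[:2]; print('ball s',w,'board',c*d[0]+s*d[1],-s*d[0]+c*d[1])
OL=[(-.0225,.075,.03),(.0225,.075,.03),(.0225,-.075,.03),(-.0225,-.075,.03)]
ot=T([(603,62),(665,110),(500,328),(437,283)],5.5,(100,150))
W=[px2z(Ct,*q,.03) for q in ot];print(np.round(W,4));print([np.linalg.norm(W[i]-W[i-1]) for i in range(4)])
# which: image up = +x world, left=+y
for a in (-.6,-.6+np.pi/2,.6,-.6-np.pi/2):
    p,r=fit([(Ct,OL,ot)],[.46,.17,a]); print(p.round(4),np.degrees(p[2]),abs(r).max())
E
```

```text
[array([ 0.6841, -0.2878,  0.018 ]), array([ 0.6493, -0.4079,  0.018 ]), array([ 0.3537, -0.3234,  0.018 ]), array([ 0.3896, -0.1988,  0.018 ])]
[array([ 0.6812, -0.2892,  0.018 ]), array([ 0.6445, -0.4104,  0.018 ]), array([ 0.3472, -0.3277,  0.018 ]), array([ 0.3861, -0.204 ,  0.018 ])]
[ 0.5097 -0.3017 -0.2853] -16.34680327934907 [[-0.7, -0.7], [0.9, -0.1], [-0.0, 0.5], [-0.1, 0.3]]
[ 0.5053 -0.3045 -0.2806] -16.077070158809807 [[-0.2, -0.4], [1.2, 0.4], [0.1, -0.3], [-1.2, -0.2]]
[ 0.5076 -0.3025 -0.283 ] -16.215362545752168 [[-0.6, -0.0], [1.0, 0.5], [0.4, 1.2], [0.3, 1.0], [0.1, -0.9], [1.4, -0.3], [0.6, -1.3], [-0.7, -1.0]]
pins [[376.46290156 150.47461489]
 [375.56652135 195.3238291 ]
 [383.42303706 162.92331951]] meas end [(375.69565217391306, 149.6086956521739), (382.2173913043478, 162.6521739130435)]
ball [ 0.41694602 -0.27632403  0.058     ] board -0.09436844162087198 -0.0002347942273103476
ball s [ 0.41455961 -0.27543422  0.058     ] board -0.09690839930444682 -4.678179651540493e-05
[[0.6228 0.1531 0.03  ]
 [0.5961 0.1196 0.03  ]
 [0.4792 0.207  0.03  ]
 [0.5036 0.2409 0.03  ]]
[np.float64(0.14801926632316617), np.float64(0.04285014470238883), np.float64(0.1460009064193635), np.float64(0.041716813281449286)]
[ 0.5505  0.1801 -2.21  ] -126.62104049935928 0.808502717609116
[0.5505 0.1801 4.0732] 233.3789566957816 0.8085023031878791
[ 0.5505  0.1801 -2.21  ] -126.62104275722993 0.8085023845827379
[ 0.5505  0.1801 -2.21  ] -126.62104180032443 0.8085025248871318
```

>>> jog_arm(rows=[[[60,-20,10],0,0.3],[[115,-50,20],0,0.3],[[170,-80,30],0,0.3],[[220,-120,40],0,0.3],[[265,-160,40],0,0.3],[[300,-210,40],0,0.3],[[325,-265,40],0,0.3],[[340,-325,40],0,0.3]])

```text
time: 1.1
position: [0.4664, 0.2084, 0.2708]
orientation: [[0.229, 0.973, -0.001], [0.973, -0.229, -0.0], [-0.0, -0.001, -1.0]]
wrist_force: [0.4, 0.2, -0.3]
opening: 0.65
```

Run:
```python
from h import *
s=ctrl.sense();C=cam('wrist');im=ctrl.snapshot('wrist');save(im,'w1.png',s=1.5)
import pickle;pickle.dump(C,open('pics/w1.pkl','wb'));R=cv2.Rodrigues(C[1])[0];print(s['time'],s['position'],s['joints'],-R.T@C[2],R[2])
```

```text
1.1 [0.46643895 0.20839219 0.27076791] [ 3.48486375e-01  1.83662651e-01  1.57254897e+00 -4.83285745e-05
  1.38619646e+00 -9.91253236e-01] [0.39439197 0.22548198 0.41420688] [ 0.28297179 -0.06621727 -0.95683972]
```

View pics/w1.png

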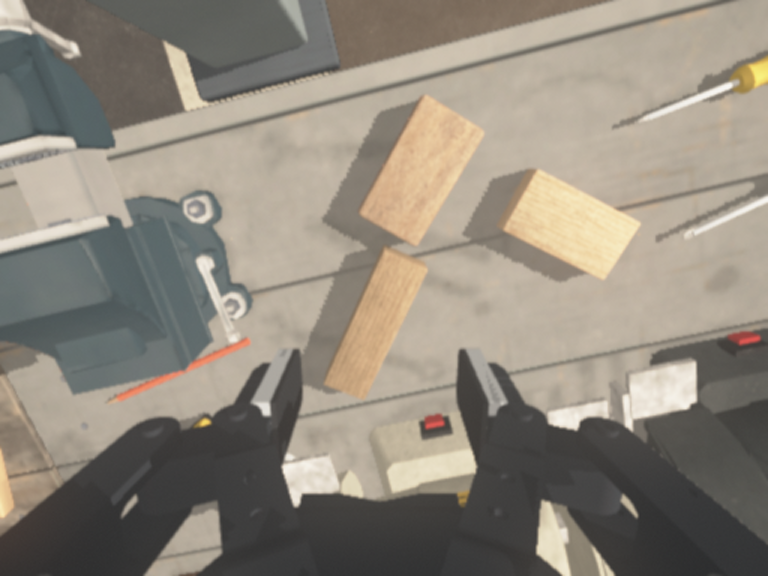

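Run:
```python
from h import *
im=cv2.imread('pics/w1.png');
im=im[230:420,300:450];cv2.imwrite('pics/w1c.png',cv2.resize(im,None,fx=3.1,fy=3.1,interpolation=cv2.INTER_CUBIC))
```

```text
(no output)
```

View pics/w1c.png

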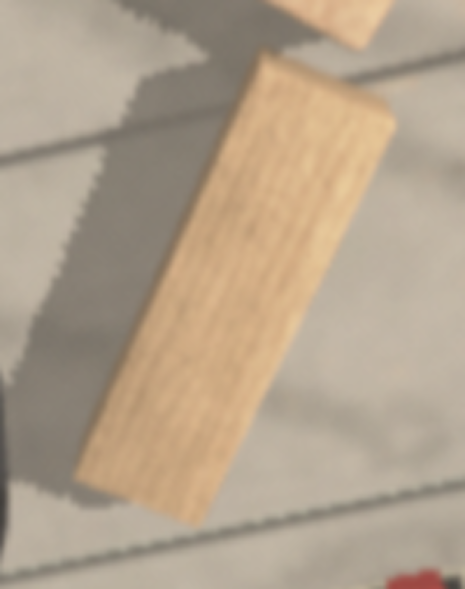

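Run:
```python
from m import *
import pickle;C=pickle.load(open('pics/w1.pkl','rb'));Ct=cam('top')
q=[((u/3.1+300)/1.5,(v/3.1+230)/1.5) for u,v in [(265,64),(395,124),(200,525),(75,478)]]
W=np.array([px2z(C,*a,.03) for a in q]);print(W.round(4),[np.linalg.norm(W[i]-W[i-1]) for i in range(4)])
L=[(-.075,-.0225,.03),(-.075,.0225,.03),(.075,.0225,.03),(.075,-.0225,.03)]
p,r=fit([(C,L,q)],[.55,.18,-.64]);print(p,np.degrees(p[2]),r)
ot=T([(437,283),(500,328),(665,110),(603,62)],5.5,(100,150));ot=[ot[1],ot[0],ot[3],ot[2]]
p,r=fit([(C,L,q),(Ct,L,ot)],[.55,.18,-.64]);print(p,np.degrees(p[2]),r)
```

```text
[[0.4774 0.2124 0.03  ]
 [0.504  0.246  0.03  ]
 [0.6223 0.1572 0.03  ]
 [0.5963 0.122  0.03  ]] [np.float64(0.14930822628648033), np.float64(0.042792580397105894), np.float64(0.14785344720284577), np.float64(0.0437508402503699)]
[ 0.55013684  0.18434191 -0.64754819] -37.10177814036796 [[-0.67898203 -0.34715068]
 [ 1.09949365 -0.34619232]
 [ 0.09556498  0.7223012 ]
 [-0.54126241  0.18954922]]
[ 0.55024391  0.18353119 -0.64636065] -37.03373702020952 [[-1.30810913 -0.14671911]
 [ 0.48952165 -0.18527593]
 [-0.34463404  0.89682171]
 [-0.99443311  0.39732656]
 [-1.27481505  0.83138289]
 [-1.96409513 -0.09412292]
 [-1.0767768  -0.28661313]
 [-0.28070867 -0.1468134 ]]
```

>>> jog_arm(rows=[[[10,-60,0],-3,0.3],[[10,-120,0],-3,0.3],[[10,-180,0],-3,0.3],[[5,-240,0],-3,0.3],[[-5,-300,0],-3,0.3],[[-15,-360,0],-3,0.3],[[-25,-420,0],-3,0.3],[[-40,-470,0],-3,0.3]])

```text
time: 2.15
position: [0.4251, -0.2616, 0.271]
orientation: [[0.28, 0.96, -0.0], [0.96, -0.28, 0.0], [0.0, -0.0, -1.0]]
wrist_force: [0.5, -0.4, 0.5]
opening: 0.649
```

Run:
```python
from h import *
s=ctrl.sense();C=cam('wrist');im=ctrl.snapshot('wrist');save(im,'w2.png',s=1.5)
import pickle;pickle.dump(C,open('pics/w2.pkl','wb'));print(s['time'],s['position'],s['joints'],s['qd'])
```

```text
2.15 [ 0.42507048 -0.26158398  0.27102315] [-6.25054389e-01  1.56343981e-01  1.60381457e+00 -1.28358268e-06
  1.38178822e+00 -1.91210124e+00] [-0.80476812  0.19487196 -0.22016888 -0.00092179  0.02862333 -0.80111084]
```

View pics/w2.png

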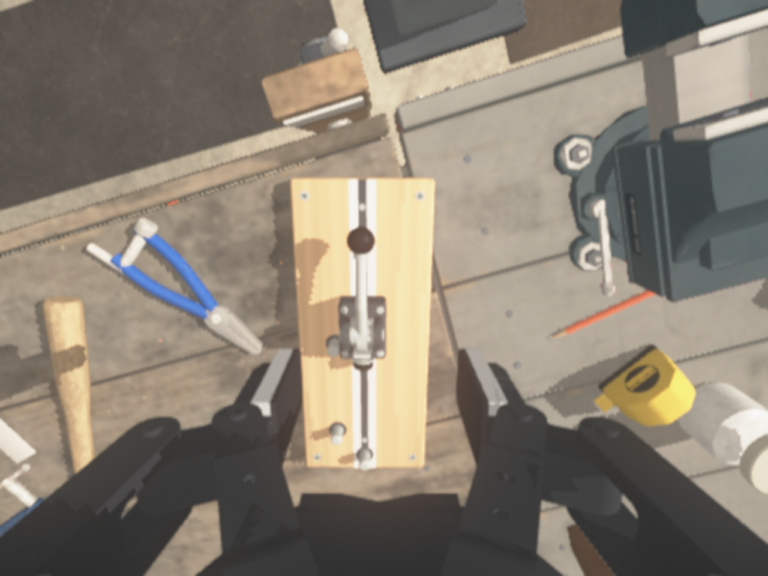

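Run:
```python
from m import *
import pickle;C=pickle.load(open('pics/w2.pkl','rb'));Ct,Cs=cam('top'),cam('scene')
BL=[(.165,.065,.018),(.165,-.065,.018),(-.145,-.065,.018),(-.145,.065,.018)]
q=[(u/1.5,v/1.5) for u,v in [(425,468),(305,467),(292,179),(434,179)]]
bt=T([(165,50),(350,100),(243,557),(45,502)],4.6,(320,130))
bs=T([(632,60),(738,203),(98,285),(52,122)],4.6,(220,225))
for o in ([(C,BL,q)],[(C,BL,q),(Ct,BL,bt),(Cs,BL,bs)]):
    p,r=fit(o,[.5,-.3,-.28]);print(p,np.degrees(p[2]),r[:4].round(2).tolist())
    for n,(u,v),z in (('ball',(361,240),.058),('endpin',(365,455),.038),('sidefar',(337,430),.038)):
        w=px2z(C,u/1.5,v/1.5,z);d=w[:2]-p[:2];c,s=np.cos(p[2]),np.sin(p[2]);print(n,w.round(4),(c*d[0]+s*d[1]).round(4),(-s*d[0]+c*d[1]).round(4))
```

```text
[ 0.50935915 -0.30086092 -0.28765585] -16.481466048825613 [[-0.71, 0.01], [0.71, 0.5], [-1.15, -0.31], [1.14, 0.03]]
ball [ 0.4159 -0.2739  0.058 ] -0.0973 -0.0007
endpin [ 0.6364 -0.3377  0.038 ] 0.1323 0.0008
sidefar [ 0.5995 -0.3562  0.038 ] 0.1022 -0.0275
[ 0.50880077 -0.30125617 -0.28647054] -16.413552962593087 [[-0.9, -0.25], [0.5, 0.33], [-1.69, -0.57], [0.63, -0.35]]
ball [ 0.4159 -0.2739  0.058 ] -0.0969 -0.0
endpin [ 0.6364 -0.3377  0.038 ] 0.1327 0.0011
sidefar [ 0.5995 -0.3562  0.038 ] 0.1026 -0.0271
```

Run:
```python
from m import *
import pickle;C=pickle.load(open('pics/w2.pkl','rb'))
p=(.5091,-.301,-.287)
print(proj(C,place(p,[(.146,0,.018),(.146,0,.038),(.115,-.0285,.018),(.115,-.0285,.038),(.015,-.0285,.038)],0))*1.5)
im=cv2.imread('pics/w2.png')[400:480,290:440];cv2.imwrite('pics/w2c.png',cv2.resize(im,None,fx=5,fy=5,interpolation=cv2.INTER_CUBIC))
```

```text
[[364.81621623 453.19270551]
 [364.24723429 465.88332425]
 [337.96457104 428.68722796]
 [336.22069281 440.5767322 ]
 [333.52156604 351.56179761]]
```

View pics/w2c.png

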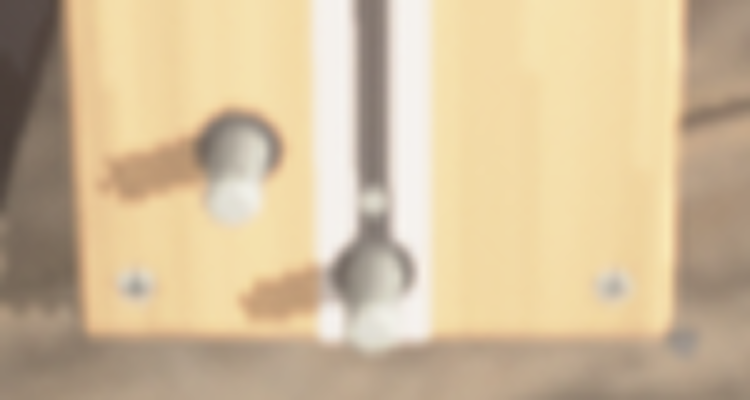

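>>> jog_arm(rows=[[[-10,-14,-60],0,0.3],[[-10,-14,-120],0,0.2],[[-10,-14,-180],0,0.0],[[-10,-14,-234],0,0.0],[[-10,-14,-234],0,0.0],[[-10,-14,-234],0,-1],[[-10,-14,-234],0,-1],[[-10,-14,-234],0,-1]], grip_force=40)

```text
time: 3.2
position: [0.4166, -0.2749, 0.0399]
orientation: [[0.279, 0.96, 0.003], [0.96, -0.279, -0.003], [-0.002, 0.004, -1.0]]
wrist_force: [-2.8, -5.3, -0.8]
opening: 0.25
```

Run:
```python
from h import *
s=ctrl.sense();C=cam('wrist');im=ctrl.snapshot('wrist');save(im,'w3.png',s=1.5)
print(s['time'],s['position'],s['wrist_force'],s['opening'],s['qd'])
save(ctrl.snapshot('scene'),'s3.png',(190,180,400,310),3.7)
```

```text
3.2 [ 0.41655014 -0.27490192  0.03988948] [-2.78238027 -5.30882279 -0.82512527] 0.25020832749235095 [ 0.00254995  0.00272938 -0.00017482  0.00037018 -0.001024   -0.00033496]
```

View pics/w3.png

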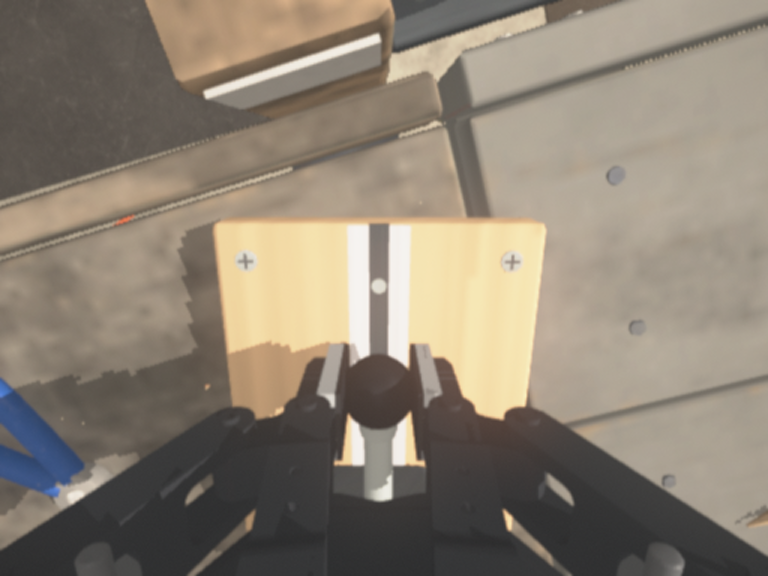

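View pics/s3.png

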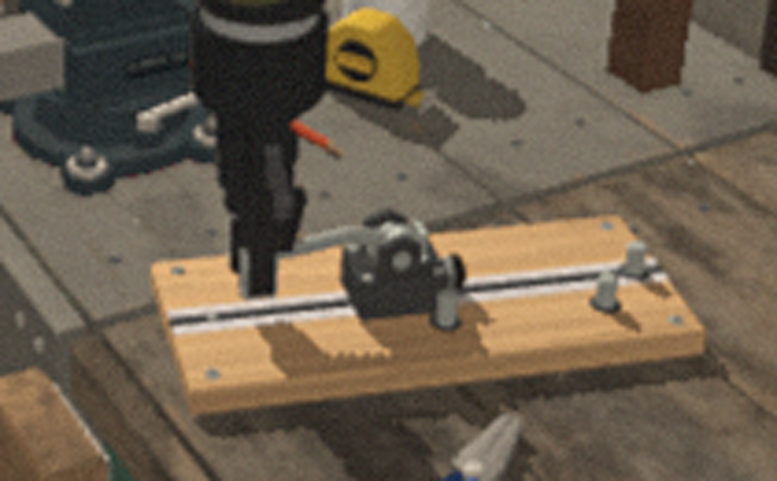

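>>> jog_arm(rows=[[[0,0,8],0,-1],[[2,-0.5,17],0,-1],[[6.5,-2,33],0,-1],[[14,-4,48],0,-1],[[25,-7,61],0,-1],[[37.5,-11,72],0,-1],[[53,-15.5,80],0,-1],[[53,-15.5,80],0,-1]])

```text
time: 4.3
position: [0.4702, -0.2905, 0.1208]
orientation: [[0.279, 0.96, 0.004], [0.96, -0.279, -0.004], [-0.003, 0.005, -1.0]]
wrist_force: [-0.5, -7.0, 2.5]
opening: 0.25
```

Run:
```python
from h import *
s=ctrl.sense()
print(s['time'],s['position'],s['wrist_force'],s['opening'])
save(ctrl.snapshot('scene'),'s4.png',(190,180,400,310),3.7)
```

```text
4.3 [ 0.47016913 -0.29053231  0.12082713] [-0.4611765  -7.04174638  2.49108602] 0.2502294433848506
```

View pics/s4.png

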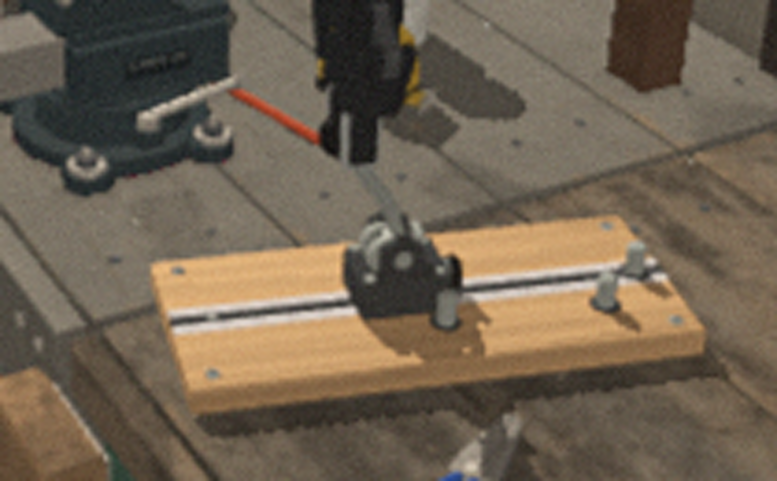

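>>> jog_arm(rows=[[[-10,3,0],0,-1],[[-20,5,0],0,-1],[[-30,8,0],0,-1],[[-40,11,0],0,-1],[[-50,14,0],0,-1],[[-60,17,0],0,-1],[[-69,20,0],0,-1],[[-69,20,0],0,-1]])

```text
time: 5.35
position: [0.3991, -0.2696, 0.1183]
orientation: [[0.279, 0.96, 0.0], [0.96, -0.279, -0.002], [-0.002, 0.001, -1.0]]
wrist_force: [-4.1, -6.5, 2.9]
opening: 0.253
```

Run:
```python
from h import *
s=ctrl.sense()
print(s['time'],s['position'],s['wrist_force'],s['opening'])
save(ctrl.snapshot('scene'),'s5.png',(190,180,400,310),3.7)
```

```text
5.35 [ 0.39907341 -0.26959121  0.1183149 ] [-4.08962449 -6.45666483  2.86921533] 0.25326353787853717
```

View pics/s5.png

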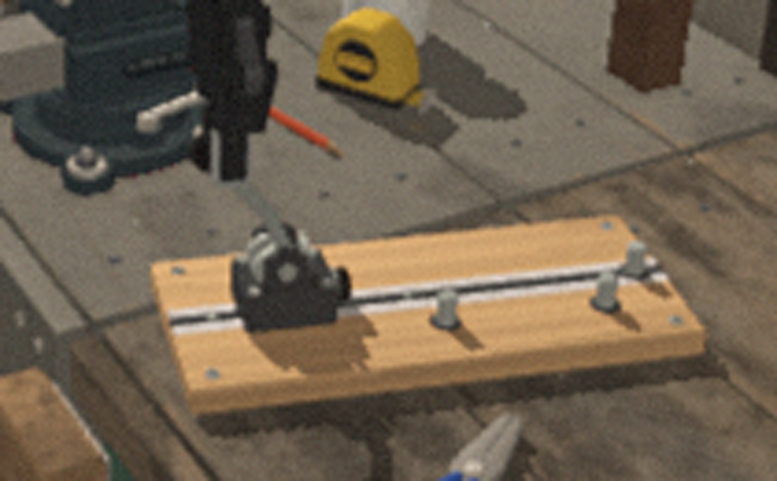

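>>> jog_arm(rows=[[[0,0,0],0,0],[[0,0,0],0,0],[[0,0,60],0,0.2],[[5,20,120],0,0.5],[[25,70,160],-5,0.5],[[50,130,160],-10,0.5],[[75,190,160],-15,0.5],[[100,250,160],-20.5,0.5]])

```text
time: 6.4
position: [0.4955, -0.0278, 0.2776]
orientation: [[0.6, 0.8, 0.0], [0.8, -0.6, 0.0], [0.0, 0.0, -1.0]]
wrist_force: [0.7, -0.9, 0.7]
opening: 0.751
```

Run:
```python
from h import *
s=ctrl.sense()
print(s['time'],s['position'],s['wrist_force'],s['opening'])
save(ctrl.snapshot('scene'),'s6.png',(190,180,400,310),3.7)
```

```text
6.4 [ 0.4955126  -0.02783346  0.27763087] [ 0.68676157 -0.89804474  0.70664744] 0.7505064745428426
```

View pics/s6.png

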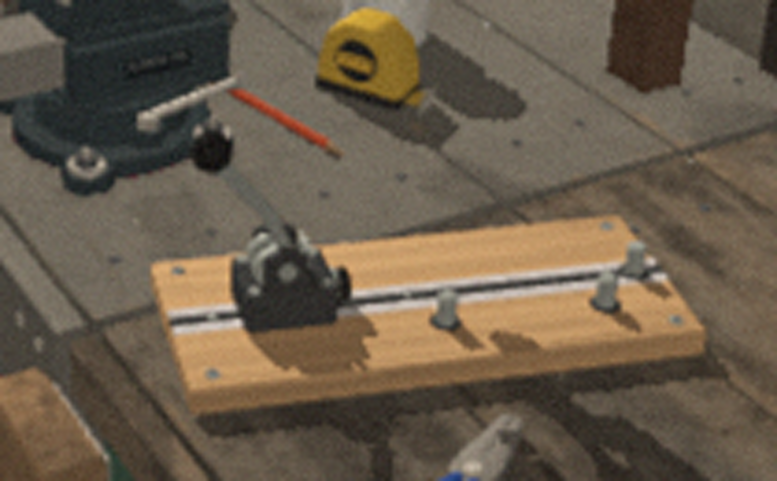

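>>> jog_arm(rows=[[[15,60,0],0,0.5],[[30,120,0],0,0.5],[[42,170,-10],0,0.5],[[50,203,-60],0,0.5],[[50,203,-120],0,0.5],[[50,203,-180],0,0.5],[[50,203,-220],0,0.5],[[50,203,-220],0,0.5]])

```text
time: 7.45
position: [0.5436, 0.1727, 0.0549]
orientation: [[0.598, 0.802, -0.005], [0.802, -0.598, -0.001], [-0.004, -0.004, -1.0]]
wrist_force: [0.0, 0.1, 1.5]
opening: 0.747
```

Run:
```python
from h import *
s=ctrl.sense();C=cam('wrist');im=ctrl.snapshot('wrist');save(im,'w7.png',s=1.5)
import pickle;pickle.dump(C,open('pics/w7.pkl','wb'));print(s['time'],s['position'],s['wrist_force'],s['opening'])
```

```text
7.45 [0.54363708 0.17268276 0.05492536] [0.03333606 0.14625865 1.50500455] 0.7465234919878841
```

View pics/w7.png

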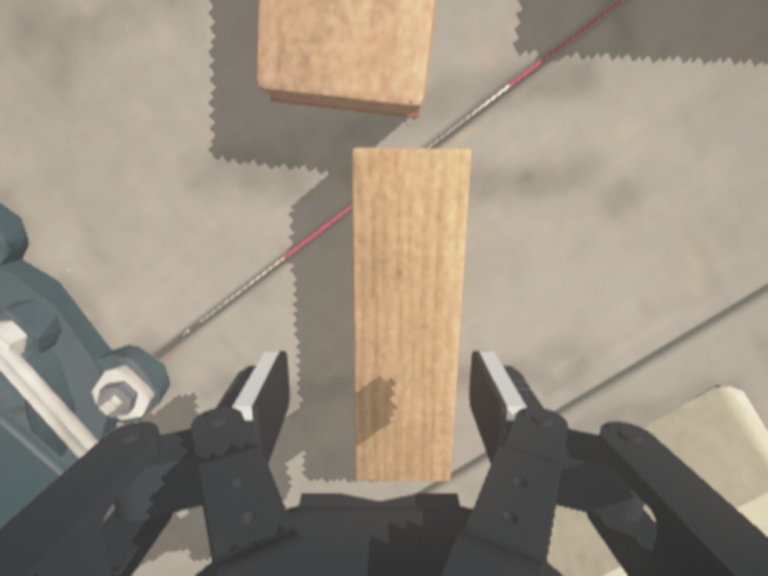

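Run:
```python
from h import *
s=ctrl.sense();print({k:np.round(s[k],3) for k in s if k!='orientation'})
save(ctrl.snapshot('scene'),'s7.png',(0,0,340,260),2.3)
```

```text
{'time': np.float64(7.5), 'joints': array([ 0.243,  0.547,  1.609,  0.   ,  0.987, -0.687]), 'qd': array([-0.003, -0.046, -0.033, -0.001,  0.009,  0.002]), 'joint_torque': array([ 2.2000e-02, -5.7404e+01, -2.7111e+01,  3.0000e-03, -2.7200e-01,
       -3.0000e-03]), 'position': array([0.545, 0.173, 0.057]), 'wrist_force': array([0.635, 0.515, 1.657]), 'wrist_torque': array([0.006, 0.02 , 0.006]), 'opening': np.float64(0.745)}
```

View pics/s7.png

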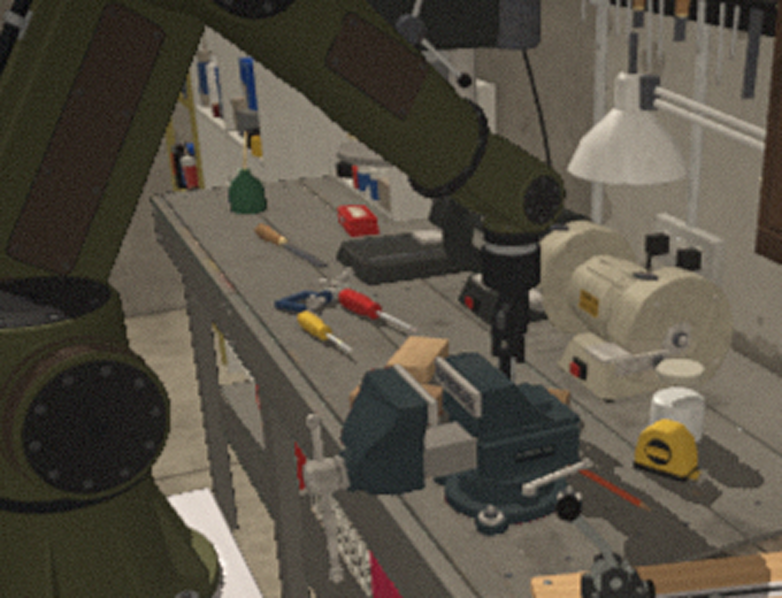

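Run:
```python
from m import *
import pickle;C=pickle.load(open('pics/w7.pkl','rb'))
q=[(u/1.5,v/1.5) for u,v in [(353,149),(471,149),(450,481),(357,481)]]
L=[(-.075,-.0225,.03),(-.075,.0225,.03),(.075,.0225,.03),(.075,-.0225,.03)]
p,r=fit([(C,L,q)],[.55,.18,-.64]);print(p,np.degrees(p[2]),r)
```

```text
[ 0.54997137  0.18318119 -0.64535269] -36.97598536628562 [[-0.95615429 -0.34294536]
 [ 0.87451653  0.00684328]
 [ 0.78318333  0.54710518]
 [-0.68426771  0.16195672]]
```

>>> jog_arm(rows=[[[5,10,0],0,0.5],[[5,10,-30],0,0.5],[[5,10,-52],0,0.5],[[5,10,-52],0,0.5],[[5,10,-52],0,-1],[[5,10,-52],0,-1],[[5,10,-52],0,-1]], grip_force=60)

```text
time: 8.43
position: [0.5514, 0.1834, 0.0073]
orientation: [[0.598, 0.802, 0.003], [0.802, -0.598, 0.001], [0.003, 0.002, -1.0]]
wrist_force: [0.7, 0.6, 8.0]
opening: 0.515
```

Run:
```python
from h import *
s=ctrl.sense();C=cam('wrist');im=ctrl.snapshot('wrist');save(im,'w8.png',s=1.5)
import pickle;pickle.dump(C,open('pics/w8.pkl','wb'));print(s['time'],s['position'],s['orientation'],s['wrist_force'],s['opening'])
```

```text
8.425 [0.55140048 0.18343759 0.00727962] [[ 5.97894434e-01  8.01568473e-01  3.19824818e-03]
 [ 8.01570443e-01 -5.97899621e-01  9.31719954e-04]
 [ 2.65906872e-03  2.00655104e-03 -9.99994452e-01]] [0.67868444 0.60330202 8.04336639] 0.5145082245902667
```

View pics/w8.png

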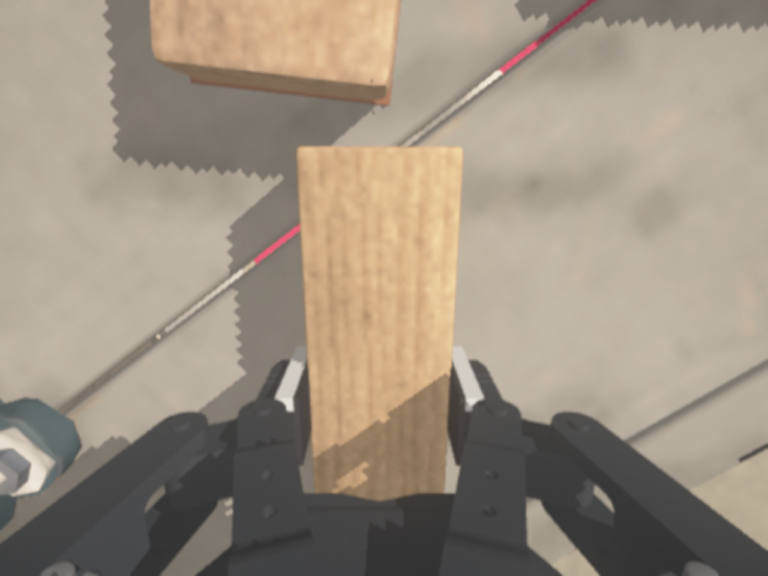

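>>> jog_arm(rows=[[[0,0,20],0,-1],[[0,0,70],0,-1],[[0,0,130],0,-1],[[0,0,185],0,-1],[[0,-15,225],0,-1],[[0,-65,230],3,-1],[[0,-125,230],6,-1],[[0,-185,230],9,-1]])

```text
time: 9.48
position: [0.5498, -0.0036, 0.2372]
orientation: [[0.463, 0.886, 0.002], [0.886, -0.463, -0.0], [0.001, 0.002, -1.0]]
wrist_force: [0.7, 0.3, -0.8]
opening: 0.508
```

>>> jog_arm(rows=[[[0,-60,0],3,-1],[[0,-120,0],6,-1],[[2,-180,0],9,-1],[[5,-230,0],11.5,-1],[[8,-270,0],11.5,-1],[[11,-300,0],11.5,-1],[[11,-308,0],11.5,-1],[[11,-308,0],11.5,-1]])

```text
time: 10.48
position: [0.5611, -0.3098, 0.2361]
orientation: [[0.28, 0.96, 0.0], [0.96, -0.28, -0.0], [-0.0, 0.001, -1.0]]
wrist_force: [0.2, 0.7, -1.4]
opening: 0.51
```

Run:
```python
from h import *
s=ctrl.sense();C=cam('wrist');im=ctrl.snapshot('wrist');save(im,'w9.png',s=1.5)
import pickle;pickle.dump(C,open('pics/w9.pkl','wb'));print(s['time'],s['position'],s['orientation'],s['wrist_force'],s['opening'])
```

```text
10.475 [ 0.5610878  -0.30980442  0.23611729] [[ 2.79750203e-01  9.60072696e-01  4.93279590e-04]
 [ 9.60072818e-01 -2.79750118e-01 -2.34349269e-04]
 [-8.69973113e-05  5.39143582e-04 -9.99999851e-01]] [ 0.16477867  0.70946908 -1.39372124] 0.5097418419785997
```

View pics/w9.png

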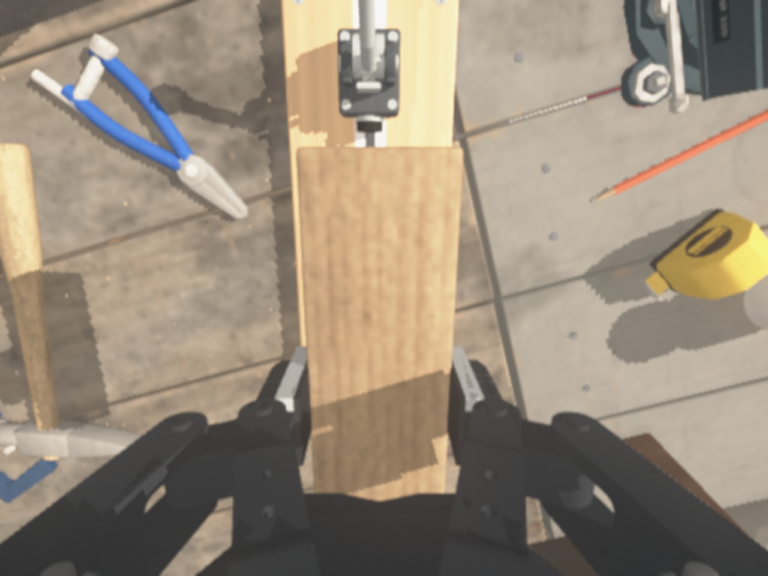

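>>> jog_arm(rows=[[[0,0,-60],0,-1],[[0,0,-120],0,-1],[[0,0,-165],0,-1],[[0,0,-195],0,-1],[[0,0,-207],0,-1],[[0,0,-207],0,-1]])

```text
time: 11.28
position: [0.5615, -0.3095, 0.0287]
orientation: [[0.279, 0.96, 0.0], [0.96, -0.279, 0.0], [0.0, 0.0, -1.0]]
wrist_force: [0.1, -0.1, -0.8]
opening: 0.515
```

Run:
```python
from h import *
s=ctrl.sense();print(s['time'],s['position'],s['wrist_force'],s['opening'])
save(ctrl.snapshot('scene'),'s10.png',(190,160,400,310),3.7)
save(ctrl.snapshot('top'),'t10.png',(320,130,410,260),4.6)
```

```text
11.275 [ 0.56153695 -0.30947604  0.02873965] [ 0.09435525 -0.06820316 -0.82032504] 0.5150222355643675
```

View pics/s10.png

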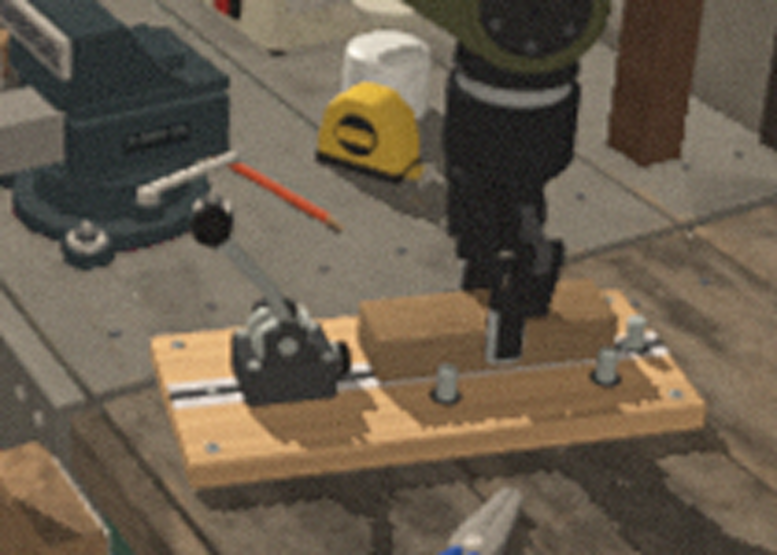

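View pics/t10.png

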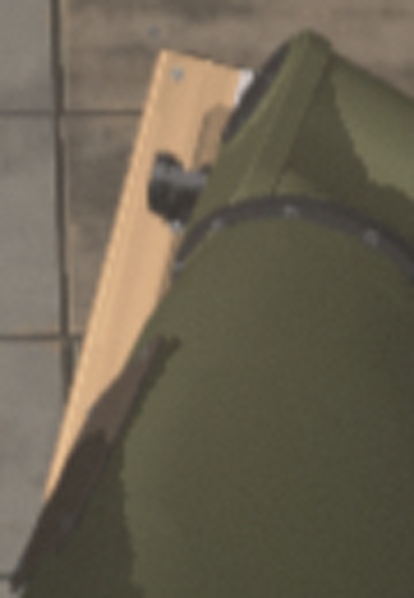

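>>> jog_arm(rows=[[[-0.7,-2.4,-2],0,-1],[[-1.4,-4.8,-2],0,-1],[[-1.7,-5.8,-2],0,-1],[[-1.7,-5.8,-2],0,-1]])

```text
time: 11.88
position: [0.5595, -0.316, 0.0264]
orientation: [[0.28, 0.96, 0.0], [0.96, -0.28, -0.0], [-0.0, 0.0, -1.0]]
wrist_force: [0.1, 0.9, -0.7]
opening: 0.512
```

>>> jog_arm(rows=[[[-0.3,-1,0],0,-1],[[-0.3,-1,0],0,-1]])

```text
time: 12.12
position: [0.5593, -0.3169, 0.0263]
orientation: [[0.279, 0.96, 0.0], [0.96, -0.279, -0.0], [-0.0, 0.0, -1.0]]
wrist_force: [0.2, 0.2, -0.7]
opening: 0.511
```

>>> jog_arm(rows=[[[-0.3,-1,0],0,-1],[[-0.3,-1,0],0,-1]])

```text
time: 12.38
position: [0.5591, -0.3172, 0.0263]
orientation: [[0.279, 0.96, 0.0], [0.96, -0.279, 0.001], [0.001, -0.0, -1.0]]
wrist_force: [0.6, 3.7, 0.1]
opening: 0.512
```

>>> jog_arm(rows=[[[5,-1.5,0],0,-1],[[10,-3,0],0,-1],[[10,-3,0],0,-1]])

```text
time: 12.75
position: [0.5693, -0.3202, 0.026]
orientation: [[0.279, 0.96, 0.0], [0.96, -0.279, 0.001], [0.001, -0.0, -1.0]]
wrist_force: [2.5, 4.1, -1.2]
opening: 0.511
```

>>> jog_arm(rows=[[[1,-0.3,0],0,-1],[[1.9,-0.6,0],0,-1],[[1.9,-0.6,0],0,-1]])

```text
time: 13.12
position: [0.5706, -0.3206, 0.0259]
orientation: [[0.279, 0.96, -0.001], [0.96, -0.279, 0.002], [0.001, -0.001, -1.0]]
wrist_force: [-0.3, 6.0, -1.3]
opening: 0.509
```

>>> jog_arm(rows=[[[1,-0.3,0],0,-1],[[1,-0.3,0],0,-1]])

```text
time: 13.38
position: [0.5716, -0.3209, 0.0259]
orientation: [[0.279, 0.96, -0.001], [0.96, -0.279, 0.002], [0.001, -0.001, -1.0]]
wrist_force: [-0.5, 5.9, -2.1]
opening: 0.514
```

>>> jog_arm(rows=[[[1,-0.3,0],0,-1],[[1,-0.3,0],0,-1]])

```text
time: 13.62
position: [0.5722, -0.321, 0.0258]
orientation: [[0.279, 0.96, -0.002], [0.96, -0.279, 0.002], [0.001, -0.003, -1.0]]
wrist_force: [-4.3, 7.1, 1.0]
opening: 0.514
```

>>> jog_arm(rows=[[[0,0,-1],0,-1],[[0,0,-1.5],0,-1],[[0,0,-1.5],0,-1]])

```text
time: 14.0
position: [0.5722, -0.3211, 0.0253]
orientation: [[0.279, 0.96, -0.002], [0.96, -0.279, 0.002], [0.001, -0.002, -1.0]]
wrist_force: [-9.9, 10.3, 10.8]
opening: 0.512
```

>>> jog_arm(rows=[[[0,0,0],0,0.35],[[0,0,0],0,0.35],[[0,0,0],0,0.35],[[0,0,30],0,0.35],[[0,0,85],0,0.35],[[-40,10,120],0,0.35],[[-95,28,140],0,0.35],[[-95,28,140],0,0.35]])

```text
time: 15.0
position: [0.4757, -0.2935, 0.1666]
orientation: [[0.28, 0.96, 0.001], [0.96, -0.28, -0.001], [-0.001, 0.001, -1.0]]
wrist_force: [1.5, -0.2, 0.7]
opening: 0.673
```

Run:
```python
from h import *
s=ctrl.sense();C=cam('wrist');im=ctrl.snapshot('wrist');save(im,'w11.png',s=1.5)
import pickle;pickle.dump(C,open('pics/w11.pkl','wb'));print(s['time'],s['position'],s['wrist_force'],s['opening'])
save(ctrl.snapshot('scene'),'s11.png',(190,160,400,310),3.7)
```

```text
15.0 [ 0.47570623 -0.29347351  0.16655887] [ 1.45897735 -0.17466144  0.71751988] 0.6725793486314761
```

View pics/w11.png

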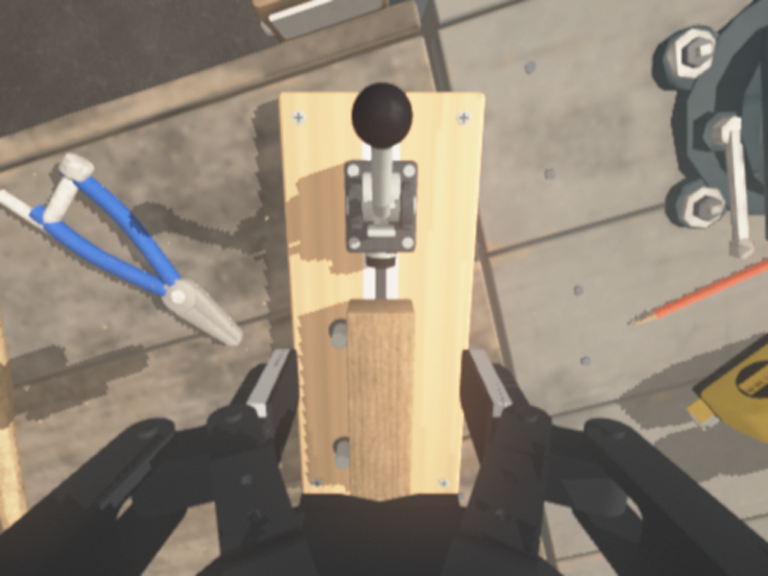

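View pics/s11.png

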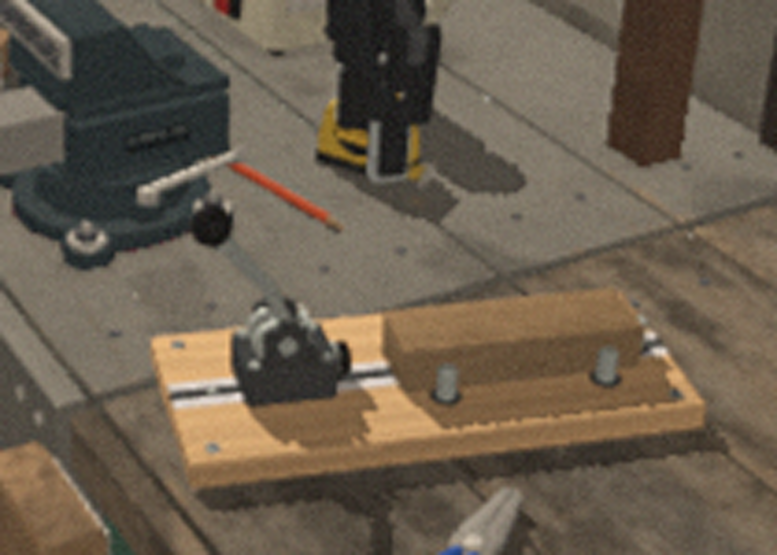

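Run:
```python
from m import *
import pickle;C=pickle.load(open('pics/w11.pkl','rb'))
im=cv2.imread('pics/w11.png')[70:500,280:490];cv2.imwrite('pics/w11c.png',cv2.resize(im,None,fx=1.9,fy=1.9,interpolation=cv2.INTER_CUBIC)[:, :])
p=(.5091,-.301,-.287)
print((proj(C,place(p,[(-.01,.0225,.048),(-.01,-.0225,.048),(.1,-.0225,.048),(.1,.0225,.048),(-.01,-.0225,.018),(.015,-.0285,.038),(.165,.065,.018),(-.145,-.065,.018),(-.145,.065,.018)],0))*1.5).round(1))
im=cv2.imread('pics/w11.png')[285:400,310:440];cv2.imwrite('pics/w11d.png',cv2.resize(im,None,fx=5,fy=5,interpolation=cv2.INTER_CUBIC)[:, :])
```

```text
[[416.5 312.5]
 [347.  312.3]
 [349.9 455.1]
 [412.2 455.3]
 [349.9 297.5]
 [340.  341.3]
 [458.5 496.8]
 [278.   91.7]
 [486.8  92.3]]
```

View pics/w11d.png

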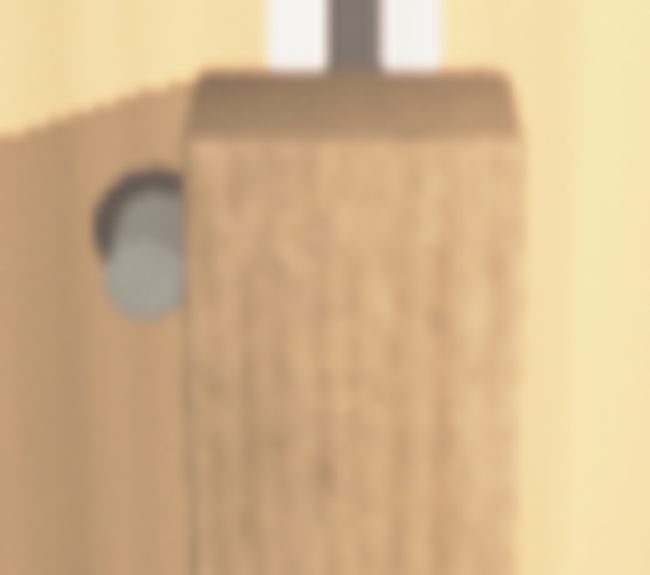

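>>> jog_arm(rows=[[[55,16,0],0,-1],[[113,32,0],0,-1],[[113,32,0],0,-1],[[113,32,-60],0,-1],[[113,32,-115],0,-1],[[113,32,-135],0,-1],[[113,32,-135],0,-1]])

```text
time: 15.98
position: [0.5908, -0.2622, 0.0293]
orientation: [[0.28, 0.96, -0.001], [0.96, -0.28, 0.001], [0.0, -0.001, -1.0]]
wrist_force: [0.5, -0.7, 1.4]
opening: 0.004
```

>>> jog_arm(rows=[[[-2,-6,0],0,-1],[[-4,-13,0],0,-1],[[-5,-18,0],0,-1],[[-5,-18,0],0,-1]])

```text
time: 16.48
position: [0.5858, -0.2806, 0.0302]
orientation: [[0.28, 0.96, 0.001], [0.96, -0.28, -0.0], [-0.0, 0.001, -1.0]]
wrist_force: [-0.9, -0.1, 0.6]
opening: 0.001
```

>>> jog_arm(rows=[[[-0.6,-2,0],0,-1],[[-0.6,-2,0],0,-1]])

```text
time: 16.73
position: [0.5853, -0.282, 0.0298]
orientation: [[0.279, 0.96, -0.0], [0.96, -0.279, -0.0], [-0.0, 0.0, -1.0]]
wrist_force: [-0.2, -0.0, 0.2]
opening: 0.003
```

>>> jog_arm(rows=[[[-0.6,-2,0],0,-1],[[-0.6,-2,0],0,-1]])

```text
time: 16.98
position: [0.5846, -0.2841, 0.0297]
orientation: [[0.279, 0.96, -0.0], [0.96, -0.279, 0.0], [-0.0, -0.0, -1.0]]
wrist_force: [-0.1, 1.0, -0.2]
opening: -0.0
```

>>> jog_arm(rows=[[[-0.6,-2,0],0,-1],[[-0.6,-2,0],0,-1]])

```text
time: 17.23
position: [0.584, -0.2862, 0.0298]
orientation: [[0.28, 0.96, -0.0], [0.96, -0.28, 0.0], [-0.0, -0.0, -1.0]]
wrist_force: [0.0, 0.7, -0.1]
opening: 0.002
```

>>> jog_arm(rows=[[[-0.6,-2,0],0,-1],[[-0.6,-2,0],0,-1]])

```text
time: 17.48
position: [0.5838, -0.287, 0.0299]
orientation: [[0.279, 0.96, 0.0], [0.96, -0.279, 0.001], [0.001, -0.0, -1.0]]
wrist_force: [1.6, 8.0, 2.5]
opening: -0.004
```

>>> jog_arm(rows=[[[-0.6,-2,0],0,-1],[[-0.6,-2,0],0,-1]])

```text
time: 17.73
position: [0.5837, -0.2874, 0.0301]
orientation: [[0.278, 0.961, 0.0], [0.96, -0.278, 0.004], [0.003, -0.001, -1.0]]
wrist_force: [1.9, 20.1, 6.3]
opening: -0.006
```

>>> jog_arm(rows=[[[6,20,0],0,-1],[[6,20,60],0,-1],[[6,20,120],0,-0.5],[[-40,20,180],0,0.1],[[-90,20,200],0,0.1],[[-140,20,200],0,0.1],[[-183,20,200],0,0.1],[[-183,20,200],0,0.1]])

```text
time: 18.73
position: [0.3983, -0.2699, 0.2304]
orientation: [[0.281, 0.96, 0.001], [0.96, -0.281, -0.001], [-0.001, 0.001, -1.0]]
wrist_force: [0.6, 0.2, -0.3]
opening: 0.548
```

Run:
```python
from h import *
s=ctrl.sense();C=cam('wrist');im=ctrl.snapshot('wrist');save(im,'w12.png',s=1.5)
import pickle;pickle.dump(C,open('pics/w12.pkl','wb'));print(s['time'],s['position'],s['wrist_force'],s['opening'])
```

```text
18.725 [ 0.39827411 -0.26985086  0.23038732] [ 0.55011264  0.21553528 -0.31323363] 0.5483733097549228
```

View pics/w12.png

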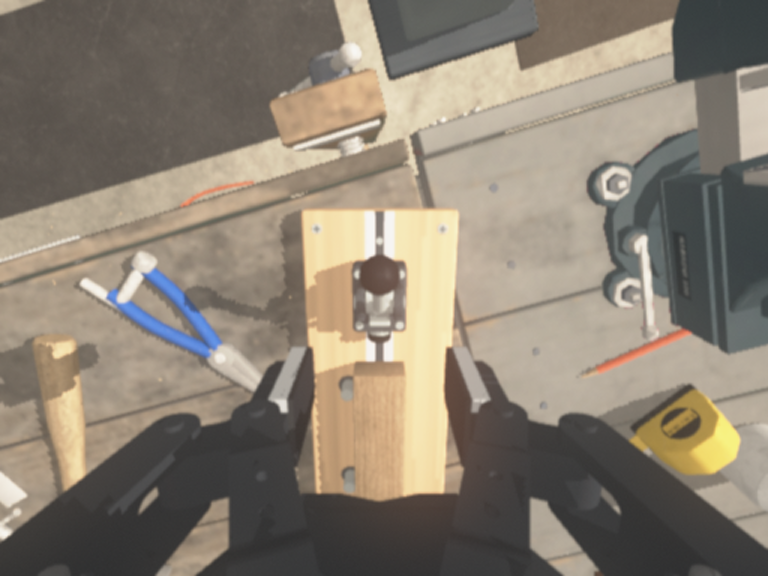

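Run:
```python
from m import *
import pickle;C=pickle.load(open('pics/w12.pkl','rb'))
for z in (.13,.134,.137): print(z,px2z(C,380/1.5,275/1.5,z))
```

```text
0.13 [ 0.39265372 -0.26718848  0.13      ]
0.134 [ 0.39157716 -0.26688659  0.134     ]
0.137 [ 0.39076974 -0.26666018  0.137     ]
```

>>> jog_arm(rows=[[[0,0,-50],0,0.1],[[0,0,-100],0,0.1],[[0,0,-112],0,0.1],[[0,0,-112],0,-1],[[0,0,-112],0,-1],[[0,0,-112],0,-1]], grip_force=40)

```text
time: 19.52
position: [0.4005, -0.2705, 0.1192]
orientation: [[0.279, 0.96, 0.002], [0.96, -0.279, -0.002], [-0.001, 0.002, -1.0]]
wrist_force: [0.3, -0.8, 0.9]
opening: 0.248
```

>>> jog_arm(rows=[[[0,0,0],0,-0.1],[[-7,2,0],0,-0.1],[[-7,2,0],0,-0.1],[[-7,2,0],0,-1],[[-7,2,0],0,-1],[[-7,2,0],0,-1]])

```text
time: 20.27
position: [0.393, -0.2682, 0.118]
orientation: [[0.279, 0.96, 0.0], [0.96, -0.279, -0.0], [-0.0, 0.0, -1.0]]
wrist_force: [-2.8, -1.0, 4.5]
opening: 0.25
```

Run:
```python
from h import *
s=ctrl.sense();C=cam('wrist');im=ctrl.snapshot('wrist');save(im,'w13.png',s=1.5)
print(s['time'],s['position'],s['wrist_force'],s['opening'])
```

```text
20.275 [ 0.39295839 -0.26822839  0.11801088] [-2.77578986 -0.95311161  4.50803012] 0.25040126046673006
```

View pics/w13.png

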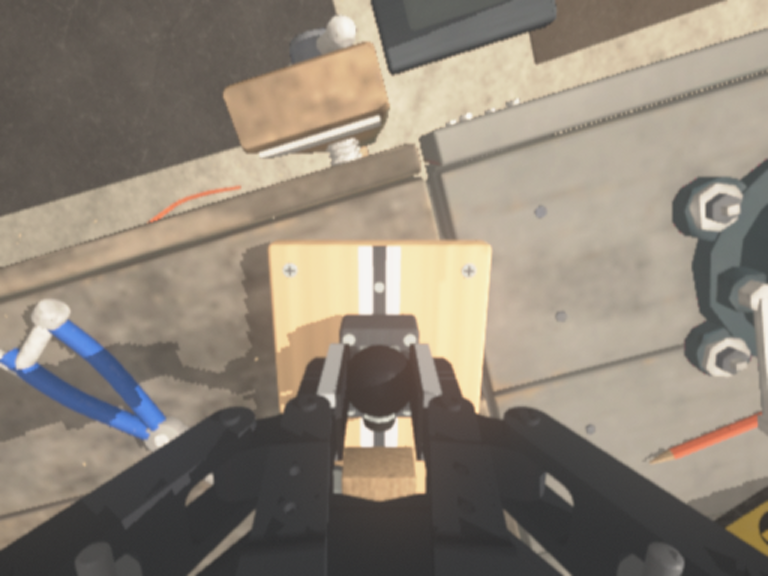

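>>> jog_arm(rows=[[[3,-1,2],0,-1],[[6,-2,3],0,-1],[[12,-3.5,3],0,-1],[[18,-5.3,3],0,-1],[[24,-7,3],0,-1],[[30,-9,3],0,-1],[[30,-9,3],0,-1]])

```text
time: 21.2
position: [0.4233, -0.2771, 0.1205]
orientation: [[0.279, 0.96, 0.0], [0.96, -0.279, 0.0], [0.0, 0.0, -1.0]]
wrist_force: [0.9, -3.7, -3.1]
opening: 0.246
```

Run:
```python
from h import *
s=ctrl.sense()
print(s['time'],s['position'],s['wrist_force'],s['opening'])
save(ctrl.snapshot('scene'),'s14.png',(190,160,400,310),3.7)
```

```text
21.2 [ 0.42334689 -0.27707971  0.12051441] [ 0.9093888  -3.67573398 -3.14677327] 0.2462393815223834
```

View pics/s14.png

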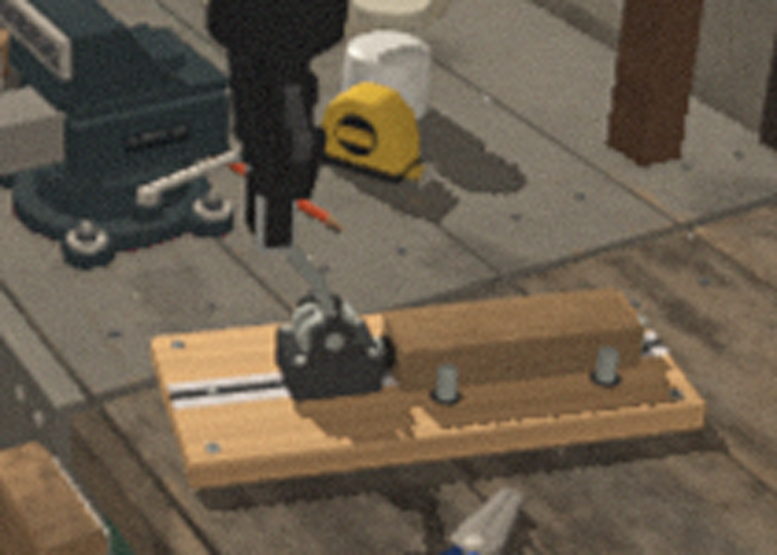

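>>> jog_arm(rows=[[[2,-0.6,0],0,-1],[[3.8,-1.1,0],0,-1],[[3.8,-1.1,0],0,-1]])

```text
time: 21.62
position: [0.4266, -0.2781, 0.1212]
orientation: [[0.279, 0.96, -0.0], [0.96, -0.279, -0.0], [-0.0, -0.0, -1.0]]
wrist_force: [-4.6, 0.4, 6.7]
opening: 0.255
```

>>> jog_arm(rows=[[[1,-0.3,0],0,-1],[[1,-0.3,0],0,-1]])

```text
time: 21.88
position: [0.4276, -0.2784, 0.1215]
orientation: [[0.279, 0.96, -0.0], [0.96, -0.279, -0.0], [-0.0, -0.0, -1.0]]
wrist_force: [-5.7, 1.8, 9.0]
opening: 0.252
```

>>> jog_arm(rows=[[[1,-0.3,0],0,-1],[[1,-0.3,0],0,-1]])

```text
time: 22.12
position: [0.4286, -0.2787, 0.1218]
orientation: [[0.279, 0.96, 0.0], [0.96, -0.279, -0.0], [-0.0, 0.0, -1.0]]
wrist_force: [-6.7, 3.2, 13.3]
opening: 0.253
```

Run:
```python
from h import *
s=ctrl.sense()
print(s['time'],s['position'],s['wrist_force'],s['opening'])
save(ctrl.snapshot('scene'),'s15.png',(230,210,340,290),7)
im=ctrl.snapshot('wrist');save(im,'w15.png',s=1.5)
```

```text
22.125 [ 0.42860363 -0.27874673  0.12178422] [-6.67838921  3.23242886 13.25641885] 0.2532647480807023
```

View pics/s15.png

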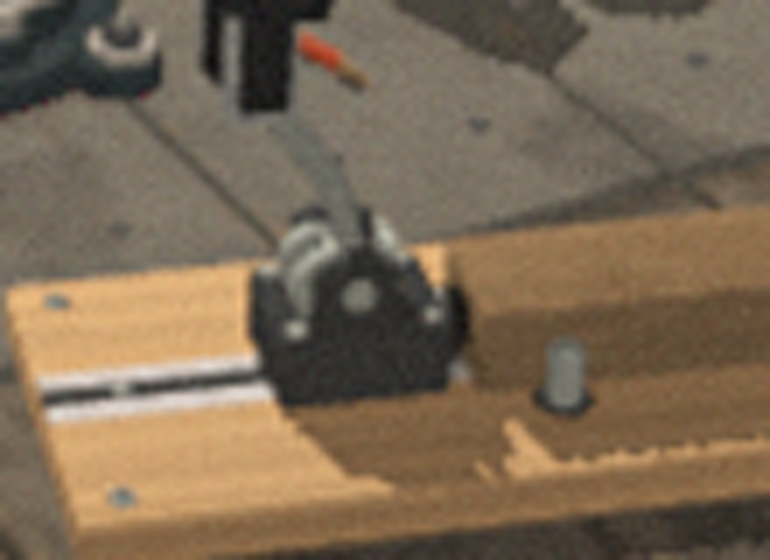

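View pics/w15.png

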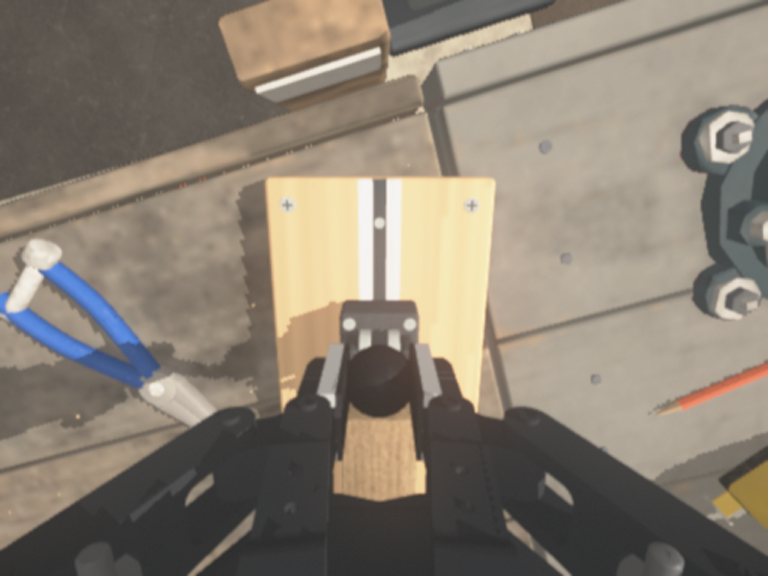

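>>> jog_arm(rows=[[[0,0,0],0,0],[[0,0,0],0,0],[[0,0,50],0,0],[[-20,6,60],0,-1],[[-43,13,60],0,-1],[[-43,13,60],0,-1],[[-43,13,8],0,-1],[[-43,13,8],0,-1]])

```text
time: 23.22
position: [0.3848, -0.2648, 0.1263]
orientation: [[0.279, 0.96, -0.005], [0.96, -0.279, 0.004], [0.002, -0.006, -1.0]]
wrist_force: [0.3, -0.8, 0.1]
opening: 0.002
```

Run:
```python
from h import *
s=ctrl.sense();C=cam('wrist')
print(s['time'],s['position'],s['wrist_force'],s['opening'])
im=ctrl.snapshot('scene');save(im,'s16.png',(210,180,340,290),6)
im=ctrl.snapshot('wrist');save(im,'w16.png',s=1.5)
import pickle;pickle.dump(C,open('pics/w16.pkl','wb'))
```

```text
23.225 [ 0.38483974 -0.26480709  0.12633831] [ 0.28478891 -0.7855658   0.13480175] 0.0018374085261306987
```

View pics/s16.png

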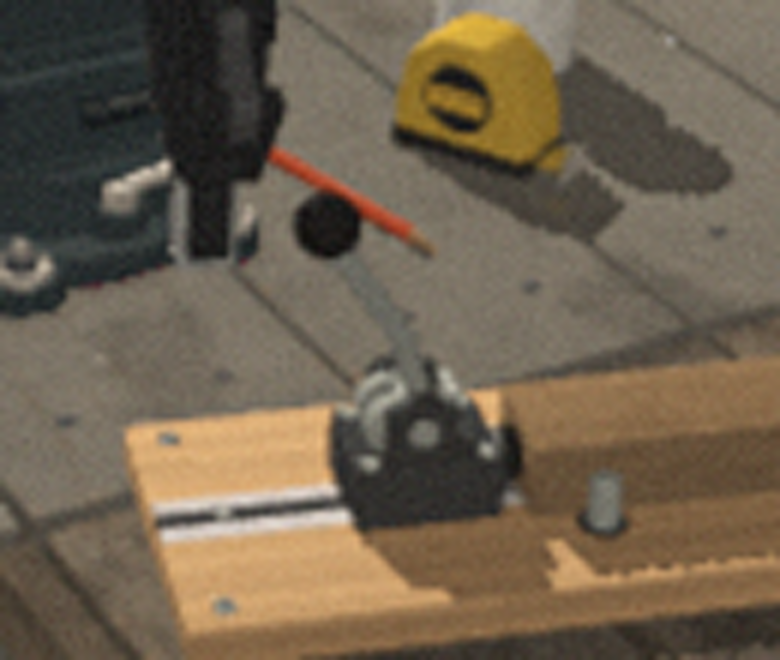

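View pics/w16.png

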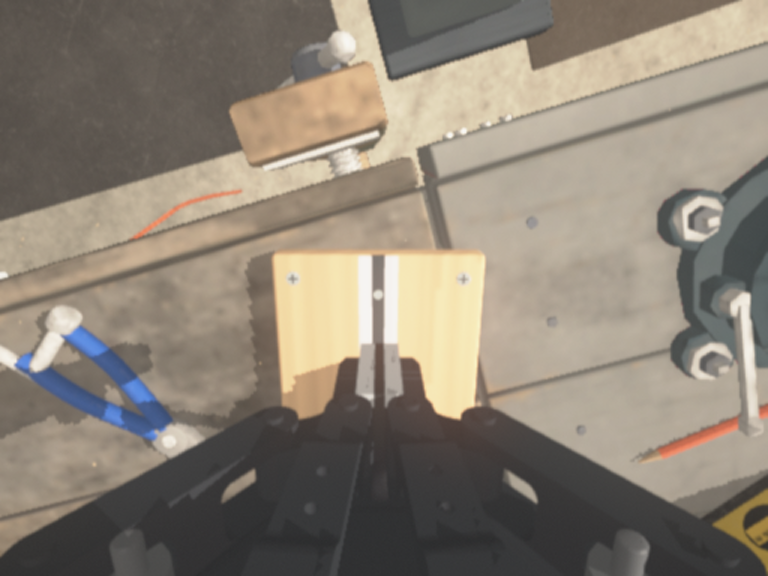

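>>> jog_arm(rows=[[[8,-2.4,0],0,-1],[[14,-4,0],0,-1],[[19,-5.6,0],0,-1],[[19,-5.6,0],0,-1]])

```text
time: 23.82
position: [0.405, -0.2714, 0.1289]
orientation: [[0.279, 0.96, 0.0], [0.96, -0.279, -0.0], [-0.0, 0.0, -1.0]]
wrist_force: [0.1, -0.2, 0.4]
opening: 0.003
```

>>> jog_arm(rows=[[[1.9,-0.6,0],0,-1],[[1.9,-0.6,0],0,-1]])

```text
time: 24.08
position: [0.4065, -0.2719, 0.1288]
orientation: [[0.279, 0.96, -0.0], [0.96, -0.279, 0.0], [0.0, -0.0, -1.0]]
wrist_force: [0.1, -0.3, -0.2]
opening: 0.002
```

>>> jog_arm(rows=[[[1.9,-0.6,0],0,-1],[[1.9,-0.6,0],0,-1]])

```text
time: 24.32
position: [0.4084, -0.2725, 0.1287]
orientation: [[0.279, 0.96, -0.0], [0.96, -0.279, 0.0], [0.0, -0.0, -1.0]]
wrist_force: [-3.6, 0.2, 2.1]
opening: -0.002
```

>>> jog_arm(rows=[[[1,-0.3,0],0,-1],[[1,-0.3,0],0,-1]])

```text
time: 24.58
position: [0.4091, -0.2727, 0.1288]
orientation: [[0.279, 0.96, -0.001], [0.96, -0.279, 0.0], [0.0, -0.001, -1.0]]
wrist_force: [-6.5, 1.6, 3.5]
opening: 0.002
```

>>> jog_arm(rows=[[[1,-0.3,0],0,-1],[[1,-0.3,0],0,-1]])

```text
time: 24.82
position: [0.4098, -0.2729, 0.1288]
orientation: [[0.279, 0.96, -0.002], [0.96, -0.279, 0.001], [0.0, -0.002, -1.0]]
wrist_force: [-9.3, 3.1, 5.8]
opening: -0.005
```

>>> jog_arm(rows=[[[-10,3,0],0,-1],[[-10,3,50],0,-0.5],[[0,0,80],0,0.1],[[20,-5,80],0,0.1],[[20,-5,80],0,0.1],[[20,-5,80],0,0.1]])

```text
time: 25.58
position: [0.4298, -0.2779, 0.2083]
orientation: [[0.279, 0.96, -0.001], [0.96, -0.279, 0.001], [0.0, -0.001, -1.0]]
wrist_force: [-0.2, -0.3, -0.2]
opening: 0.552
```

Run:
```python
from m import *
s=ctrl.sense();C=cam('wrist')
print(s['time'],s['position'],s['wrist_force'],s['opening'])
im=ctrl.snapshot('wrist');save(im,'w17.png',s=1.5);save(im,'w17c.png',(180,150,330,300),5)
import pickle;pickle.dump(C,open('pics/w17.pkl','wb'))
p=(.5091,-.301,-.287)
print((proj(C,place(p,[(-.01,.0225,.048),(-.01,-.0225,.048),(-.01,0,.033),(-.0823,0,.137),(-.145,-.065,.018),(-.145,.065,.018)],0))))
im=ctrl.snapshot('scene');save(im,'s17.png',(230,210,340,290),7)
```

```text
25.575 [ 0.42980441 -0.27785869  0.20826843] [-0.18436929 -0.29530209 -0.24528428] 0.5524971284553406
[[271.53204175 235.13763357]
 [232.71837205 235.03605157]
 [252.12658618 229.62941219]
 [252.42900294 201.2356386 ]
 [194.5880564  113.53609523]
 [310.36373103 113.94773387]]
```

View pics/w17c.png

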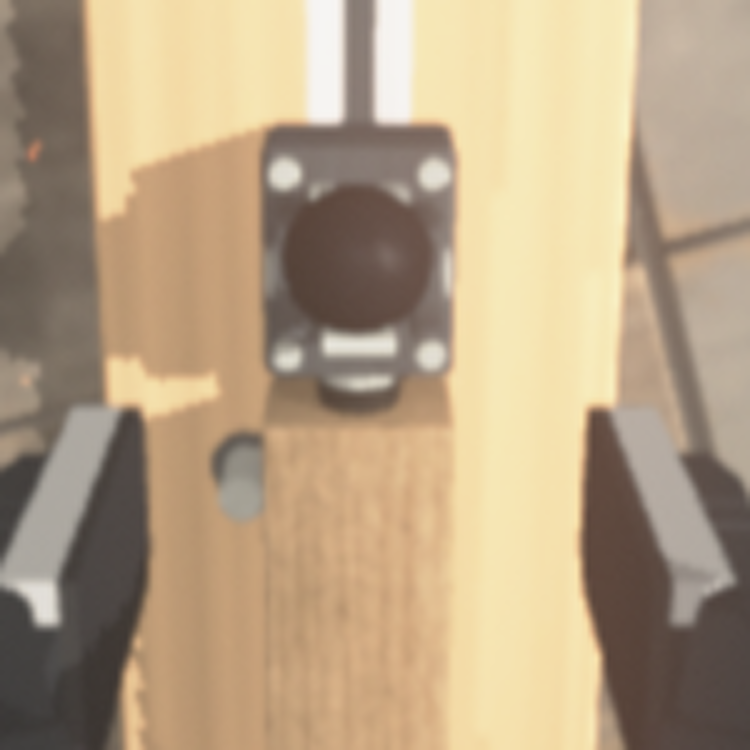

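View pics/s17.png

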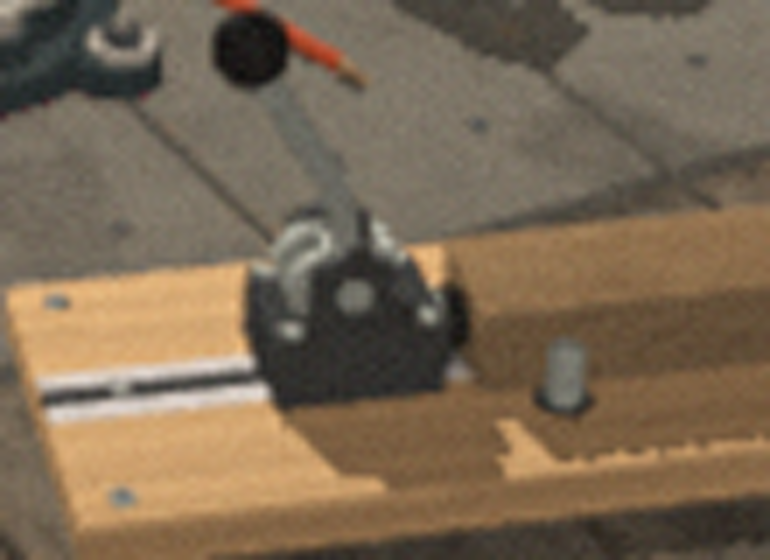

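>>> jog_arm(rows=[[[1,0,-50],0,0],[[1,0,-89],0,0],[[1,0,-89],0,0],[[1,0,-89],0,-1],[[1,0,-89],0,-1],[[1,0,-89],0,-1]], grip_force=40)

```text
time: 26.42
position: [0.4319, -0.2793, 0.1218]
orientation: [[0.28, 0.96, 0.002], [0.96, -0.28, -0.003], [-0.002, 0.003, -1.0]]
wrist_force: [-2.9, -5.4, -1.0]
opening: 0.249
```

>>> jog_arm(rows=[[[2,-0.6,0],0,-1],[[-5.5,1.7,-3.6],0,-1],[[-13,3.9,-7.7],0,-1],[[-26,7.6,-18],0,-1],[[-36.8,10.8,-31],0,-1],[[-36.8,10.8,-31],0,-1]])

```text
time: 27.18
position: [0.3947, -0.2685, 0.0904]
orientation: [[0.28, 0.96, 0.002], [0.96, -0.28, -0.003], [-0.002, 0.003, -1.0]]
wrist_force: [-4.1, -4.9, 3.4]
opening: 0.253
```

Next comes the lower half of the throw (lever near 0.6 rad).

>>> jog_arm(rows=[[[-4.5,1.3,-7],0,-1],[[-8,2.4,-15],0,-1],[[-11,3.2,-23],0,-1],[[-13,3.8,-31],0,-1],[[-14.5,4.3,-40],0,-1],[[-15,4.4,-48],0,-1],[[-15,4.4,-49],0,-1],[[-15,4.4,-49],0,-1]])

```text
time: 28.18
position: [0.381, -0.2646, 0.0419]
orientation: [[0.28, 0.96, 0.004], [0.96, -0.28, -0.004], [-0.003, 0.005, -1.0]]
wrist_force: [0.4, -4.3, 2.2]
opening: 0.253
```

Run:
```python
from h import *
s=ctrl.sense()
print(s['time'],s['position'],s['wrist_force'],s['opening'])
im=ctrl.snapshot('scene');save(im,'s18.png',(200,200,340,290),5.5)
```

```text
28.175 [ 0.38101166 -0.26455245  0.04193027] [ 0.37316083 -4.28972432  2.17687491] 0.2534613964658138
```

View pics/s18.png

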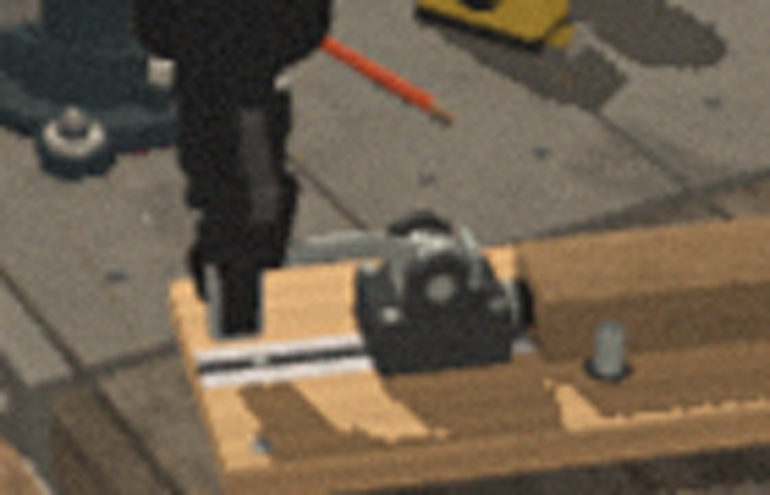

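>>> jog_arm(rows=[[[0,0,0],0,0],[[0,0,0],0,0],[[0,0,50],0,0],[[0,0,60],0,-1],[[0,0,60],0,-1],[[0,0,60],0,-1],[[0,0,60],0,-1],[[0,0,36],0,-1]])

```text
time: 29.22
position: [0.3801, -0.2634, 0.076]
orientation: [[0.279, 0.96, 0.001], [0.96, -0.279, -0.001], [-0.001, 0.002, -1.0]]
wrist_force: [-2.9, -0.7, 7.5]
opening: 0.002
```

Run:
```python
from h import *
s=ctrl.sense()
print(s['time'],s['position'],s['wrist_force'],s['opening'])
im=ctrl.snapshot('scene');save(im,'s19.png',(200,200,340,290),5.5)
```

```text
29.225 [ 0.38011449 -0.26335111  0.07602862] [-2.85947548 -0.73349388  7.51143018] 0.0023169719949317834
```

View pics/s19.png

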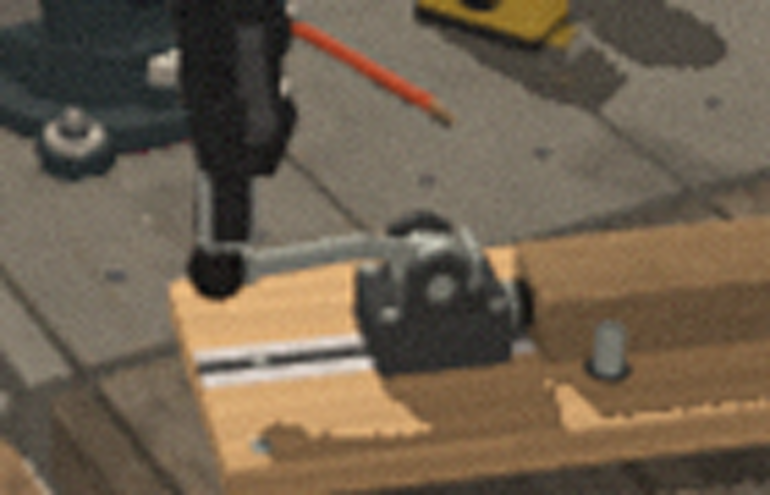

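>>> jog_arm(rows=[[[0,0,-3],0,-1],[[0,0,-6],0,-1],[[0,0,-6],0,-1]])

```text
time: 29.65
position: [0.3798, -0.263, 0.0702]
orientation: [[0.279, 0.96, 0.0], [0.96, -0.279, -0.0], [-0.0, 0.001, -1.0]]
wrist_force: [-0.3, 0.3, 0.6]
opening: -0.0
```

>>> jog_arm(rows=[[[0,0,-2],0,-1],[[0,0,-2],0,-1]])

```text
time: 29.9
position: [0.3799, -0.2632, 0.069]
orientation: [[0.279, 0.96, 0.001], [0.96, -0.279, -0.001], [-0.001, 0.001, -1.0]]
wrist_force: [-6.4, 3.1, 18.0]
opening: -0.001
```

>>> jog_arm(rows=[[[0,0,-1],0,-1],[[0,0,-1],0,-1]])

```text
time: 30.15
position: [0.3799, -0.2633, 0.0685]
orientation: [[0.279, 0.96, 0.001], [0.96, -0.279, -0.001], [-0.001, 0.001, -1.0]]
wrist_force: [-10.3, 5.6, 25.6]
opening: 0.001
```

>>> jog_arm(rows=[[[0,0,50],0,-1],[[0,0,110],0,-1],[[0,0,150],0,-0.5],[[0,0,150],0,-0.5],[[0,0,150],0,-0.5]])

```text
time: 30.78
position: [0.3794, -0.2627, 0.2161]
orientation: [[0.279, 0.96, -0.001], [0.96, -0.279, 0.001], [0.0, -0.001, -1.0]]
wrist_force: [-0.1, -0.2, -0.6]
opening: 0.247
```

Run:
```python
from m import *
s=ctrl.sense();C=cam('wrist')
print(s['time'],s['position'],s['wrist_force'],s['opening'])
im=ctrl.snapshot('wrist');save(im,'w20.png',s=1.5);save(im,'w20c.png',(180,140,330,330),4)
p=(.5091,-.301,-.287)
print((proj(C,place(p,[(-.01,.0225,.048),(-.01,-.0225,.048),(-.1365,0,.058)],0))-[180,140])*4)
im=ctrl.snapshot('scene');save(im,'s20.png',(200,200,380,300),4.4)
```

```text
30.775 [ 0.37941246 -0.26270996  0.21609363] [-0.13389861 -0.24235116 -0.63482241] 0.24680038018765532
[[359.84455109 524.20830952]
 [214.53190308 523.87301527]
 [288.45316078 133.86351924]]
```

View pics/s20.png

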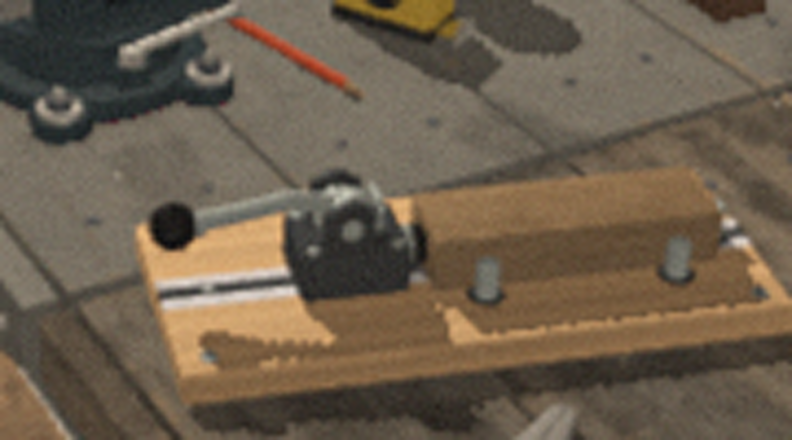

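View pics/w20c.png

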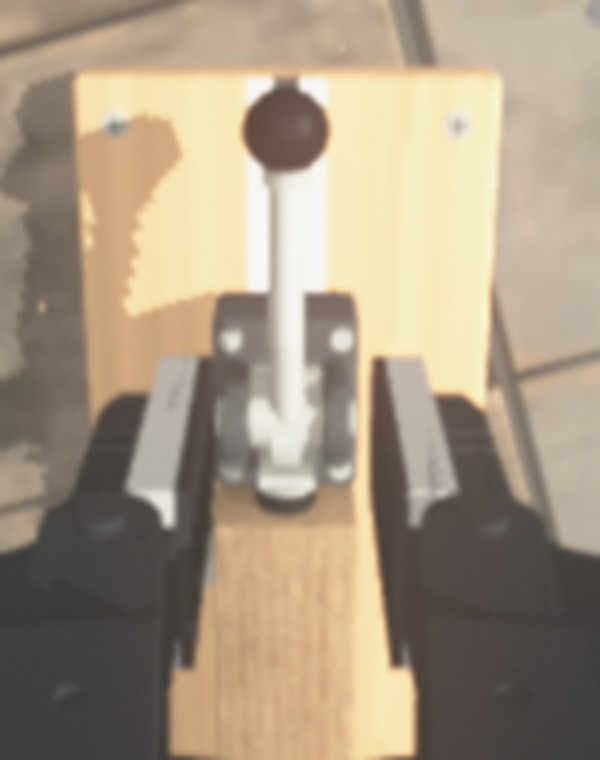

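Run:
```python
from m import *
import pickle
C17=pickle.load(open('pics/w17.pkl','rb'));C20=cam('wrist')
pickle.dump(C20,open('pics/w20.pkl','wb'))
p=(.5091,-.301,-.287)
def bx(C,u,v,z):
    w=px2z(C,u,v,z);d=w[:2]-p[:2];return round(1e3*(np.cos(p[2])*d[0]+np.sin(p[2])*d[1]),2)
for z in (.045,.05,.055):
  print(z,'up',[bx(C17,180+u/5,150+v/5,z) for u,v in ((285,174),(434,174),(287,358),(431,356))],'oak',bx(C17,180+360/5,150+428/5,.048),
   'down',[bx(C20,180+u/4,140+v/4,z) for u,v in ((232,340),(341,340),(232,472),(341,470))],'oak',bx(C20,180+280/4,140+525/4,.048))
print('ball',bx(C20,180+287/4,140+128/4,.058))
im=cv2.imread('pics/w20.png');
cv2.imwrite('pics/w20e.png',cv2.resize(im[385:540,330:450],None,fx=5,fy=5,interpolation=cv2.INTER_CUBIC)[:600])
im=cv2.imread('pics/w17.png');
cv2.imwrite('pics/w17e.png',cv2.resize(im[240:365,330:450],None,fx=4.8,fy=4.8,interpolation=cv2.INTER_CUBIC)[:600])
```

```text
0.045 up [np.float64(-69.68), np.float64(-69.79), np.float64(-25.57), np.float64(-26.17)] oak -9.35 down [np.float64(-71.04), np.float64(-71.13), np.float64(-27.04), np.float64(-27.81)] oak -10.38
0.05 up [np.float64(-71.1), np.float64(-71.2), np.float64(-27.71), np.float64(-28.29)] oak -9.35 down [np.float64(-73.24), np.float64(-73.32), np.float64(-29.94), np.float64(-30.7)] oak -10.38
0.055 up [np.float64(-72.52), np.float64(-72.62), np.float64(-29.84), np.float64(-30.42)] oak -9.35 down [np.float64(-75.44), np.float64(-75.52), np.float64(-32.84), np.float64(-33.58)] oak -10.38
ball -138.54
```

View pics/w20e.png

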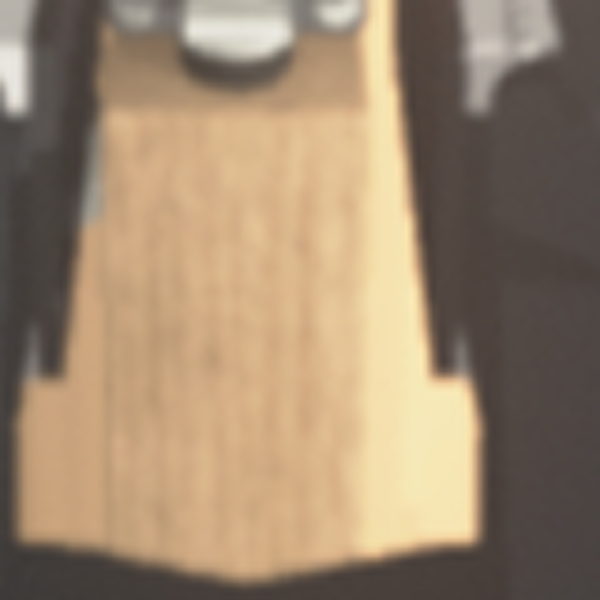

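View pics/w17e.png

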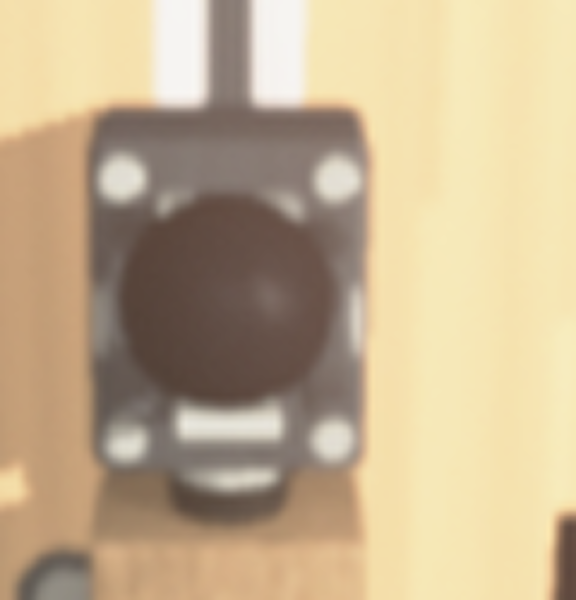

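>>> jog_arm(rows=[[[10,30,50],0,-0.5],[[30,90,70],0,-0.5],[[50,150,70],0,-0.5],[[60,210,70],0,-0.5],[[70,270,70],0,-0.5],[[70,270,70],0,-0.5]])

```text
time: 31.62
position: [0.4496, 0.0105, 0.2857]
orientation: [[0.274, 0.962, -0.002], [0.962, -0.274, 0.001], [-0.0, -0.002, -1.0]]
wrist_force: [1.1, -0.4, -0.1]
opening: 0.246
```

Run:
```python
from m import *
s=ctrl.sense();print(s['time'],s['position'],s['wrist_force'])
im=ctrl.snapshot('top');save(im,'t21.png',s=1.5);save(im,'t21c.png',(320,130,410,260),4.6)
p=(.5091,-.301,-.287)
Ct=cam('top')
B=place(p,[(.14,.0225,.048),(.14,-.0225,.048),(-.01,-.0225,.048),(-.01,.0225,.048)],0)
print((proj(Ct,B)-[320,130])*4.6)
print((proj(Ct,place(p,[(.146,0,.038),(-.1365,0,.058)],0))-[320,130])*4.6)
```

```text
31.625 [0.44964375 0.01049207 0.28571541] [ 1.05789124 -0.38974197 -0.09068003]
[[226.82758681  87.89256766]
 [295.35423321 106.81562763]
 [239.64355557 331.99564184]
 [170.05874842 312.46628017]]
[[258.24674877  92.20613499]
 [160.20933873 517.89292519]]
```

View pics/t21c.png

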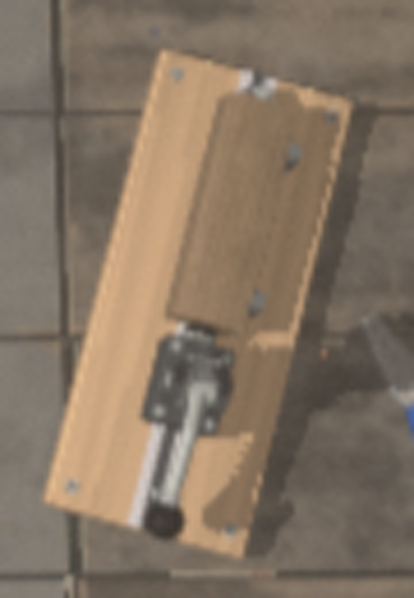

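View pics/t21.png

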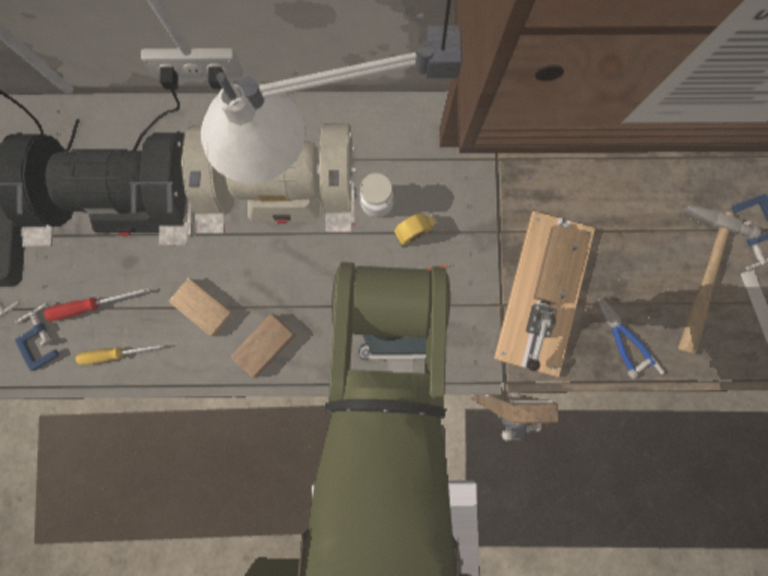

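```bash
python3 -c "
from bench import ctrl
print(ctrl.job_done())"
```

```text
the job is handed in; nothing more can be done
None
```

The oak offcut is clamped flat on the board against all three pins, with the lever fully down, and I handed the job in at about 31.7 s of the 72 s.

- **Freeing the clamp:** I gripped the lever ball, swung it up to free the clamp, and slid the carriage back about 70 mm.
- **Placing the oak:** I laid it on the board, eased it against the side pins and then the end pin until I felt contact, and let go. I then pushed it against the side pins with about 20 N.
- **Clamping:** I pushed the clamp forward on its ball until the pad met the oak, at about 10 N including the drag. I threw the lever down, then pressed the ball onto its stop. It ended with its top at about 69–70 mm, as expected for level, under about 26 N.

**Last checks**
- The camera pictures show the oak where it should be to about 1 mm, touching both side pins and the end pin.
- The pad is against the oak's end and the lever is level.
- The pine and the sanding block are where they lay.
- The arm is clear of everything, with forces near zero.

**One disagreement:** two estimates of how far the pad is squeezed did not match. The carriage's screw positions gave about 3.2 mm, which is roughly 25 N of grip. The ball position in the wrist picture gave about 1.9 mm, roughly 15 N. I trusted the screw reading and did not clamp again. I never measured the grip force directly.

While sliding the clamp back, the lever sagged by roughly 0.1 rad, but it stayed free. On the first throw it stopped a few millimetres short, so I pressed it fully down.

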